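# Test a batch of camera modules under the hinged cover

## Task

Raise the test fixture's clear cover fully back onto its stop, take every camera module (two or three) out of the tray and set each upright on a pad of its own, inside the white outline and with its long side along the outline's long side; then lower the cover fully shut, press the yellow treadle down to its stop for half a second and let it up to run the test. Afterwards raise the cover fully again, put all modules back in the tray, upright and flat on its floor, and shut the cover. Let the cover onto its stops gently both ways, never press the treadle unless the cover is shut, and leave the jar, screwdriver and screw dish alone.

Things in the scene. Friction and masses are not known exactly. Their poses are not given: they have to be found in the camera images.
- fixture: Test fixture, fixed: dark base 170 (x) x 310 (y) x 30 mm high; origin at the centre of its underside, x from the front (robot side) to the hinged rear. White rear wall to z = 75 mm (inner face x = +71 mm); on the other sides lips 6 mm high, and posts 12 x 10 mm to z = 75 mm at x = -69, y = +-150 mm. Three pads on top (z = 30 mm), at x = -30 and y = -80, 0, +80 mm.
- cover (a joint): Angle of the clear hinged cover: 0 shut (level), 1.75 rad fully raised on its rear stop (leaning 10 degrees past upright). Stiff friction hinge: it stays where it is left, about 6 N at the bar moves it. It starts ajar.
- cover_hinge (a point): Hinge axis of the cover, parallel to the fixture's y; at x = +80, z = 78 mm in the fixture's frame. The panel (150 x 310 x 6 mm, aluminium frame) reaches 155 mm from the axis.
- cover_bar (a point): Middle of the cover's red round grip bar: 12 mm diameter, along the fixture's y, 130 mm long between two arms, 200 mm from the hinge axis and 45 mm clear of the panel's edge. With the cover shut it is at x = -120, z = 78 mm in the fixture's frame; at angle a, at x = 80 - 200 cos a, z = 78 + 200 sin a. Can be pinched from above at any angle with the fingers closing along the fixture's x.
- pad0 (a point): Centre of pad 0 on the fixture's base (surface, 30 mm above the table): white outline of 58 mm (fixture x) x 48 mm (y) inside, brass strip in the middle. Pads stand 80 mm apart along y.
- pad1 (a point): Centre of pad 1 on the fixture's base (surface, 30 mm above the table): white outline of 58 mm (fixture x) x 48 mm (y) inside, brass strip in the middle. Pads stand 80 mm apart along y.
- pad2 (a point): Centre of pad 2 on the fixture's base (surface, 30 mm above the table): white outline of 58 mm (fixture x) x 48 mm (y) inside, brass strip in the middle. Pads stand 80 mm apart along y.
- tray: Clear plastic tray, fixed, 280 (x) x 126 (y) mm, walls 4 mm thick and 11 mm high, floor 4 mm thick; origin at the centre of its underside.
- treadle (a joint): Angle of the yellow spring treadle: 0 up, 0.25 rad down on its stop (level).
- treadle_press (a point): Point to press, on top of the treadle plate (70 mm wide) 90 mm from its hinge; about 56 mm above the table when up, 34 mm when fully down (22 mm travel, about 9 N).
- treadle_base: Steel base of the treadle, fixed, 130 (x) x 85 (y) x 10 mm; origin at the centre of its underside. The treadle's hinge is along its y at x = +50, z = 30 mm; the plate reaches 110 mm from it towards -x.
- module0: Camera module, loose, 60 g: blue board 46 (x) x 36 (y) x 4 mm with a black square lens housing 24 x 24 mm on its middle, 30 mm high in all, amber lens on top; origin at the centre of its underside, z up. May be absent.
- module1: Camera module, loose, 60 g: blue board 46 (x) x 36 (y) x 4 mm with a black square lens housing 24 x 24 mm on its middle, 30 mm high in all, amber lens on top; origin at the centre of its underside, z up. May be absent.
- module2: Camera module, loose, 60 g: blue board 46 (x) x 36 (y) x 4 mm with a black square lens housing 24 x 24 mm on its middle, 30 mm high in all, amber lens on top; origin at the centre of its underside, z up. May be absent.
- swab_jar: Bystander: amber jar 56 mm wide, 80 mm high, origin at its underside. Leave alone.
- driver: Bystander: orange screwdriver 170 mm long lying down. Leave alone.
- screw_dish: Bystander: yellow dish 90 mm wide, 20 mm high. Leave alone.
Mind the look-alikes: they are no part of the job. There is more than one size of the treadle_base; the one meant has the size given above.

How it is judged:
On the way, in this order (a step that is already met when the one before it is completed fails the run):
1. the cover is raised onto its rear stop (value of joint cover above 1.66 rad), for 0.2 s.
2. every module stands on a pad of its own, the cover still raised (value of joint cover above 1.66 rad and (horizontal distance between module0 and pad0 below 0.01 m or horizontal distance between module0 and pad1 below 0.01 m or horizontal distance between module0 and pad2 below 0.01 m) and z of module0 in the frame of fixture between 0.024 and 0.036 m and angle between each of module0, module1, module2's own z axis and vertical below 0.12 rad and angle between the x axis of each of module0, module1, module2 and the x axis of fixture, either way round below 0.3 rad and (horizontal distance between module1 and pad0 below 0.01 m or horizontal distance between module1 and pad1 below 0.01 m or horizontal distance between module1 and pad2 below 0.01 m) and z of module1 in the frame of fixture between 0.024 and 0.036 m and (horizontal distance between module2 and pad0 below 0.01 m or horizontal distance between module2 and pad1 below 0.01 m or horizontal distance between module2 and pad2 below 0.01 m) and z of module2 in the frame of fixture between 0.024 and 0.036 m), for 0.3 s.
3. the cover is shut over the loaded modules (value of joint cover below 0.05 rad and (horizontal distance between module0 and pad0 below 0.01 m or horizontal distance between module0 and pad1 below 0.01 m or horizontal distance between module0 and pad2 below 0.01 m) and z of module0 in the frame of fixture between 0.024 and 0.036 m and angle between each of module0, module1, module2's own z axis and vertical below 0.12 rad and angle between the x axis of each of module0, module1, module2 and the x axis of fixture, either way round below 0.3 rad and (horizontal distance between module1 and pad0 below 0.01 m or horizontal distance between module1 and pad1 below 0.01 m or horizontal distance between module1 and pad2 below 0.01 m) and z of module1 in the frame of fixture between 0.024 and 0.036 m and (horizontal distance between module2 and pad0 below 0.01 m or horizontal distance between module2 and pad1 below 0.01 m or horizontal distance between module2 and pad2 below 0.01 m) and z of module2 in the frame of fixture between 0.024 and 0.036 m), for 0.3 s.
4. the treadle is held down on its stop, with the cover shut and the modules on their pads (all of step 3 and value of joint treadle above 0.22 rad), for 0.3 s.
5. the cover is raised onto its rear stop again, the treadle up (value of joint cover above 1.66 rad and value of joint treadle below 0.05 rad), for 0.2 s.
At the end, for the whole second after the job is handed in: All modules present lie upright and flat (within 0.12 rad) and at rest in the tray; cover shut (below 0.05 rad), treadle up (below 0.05). On a pad: within 10 mm of its centre and 0.3 rad of the fixture's x. Cover raised: above 1.66 rad. Treadle down: above 0.22 rad (value of joint each of cover, treadle below 0.05 rad and x of module0 in the frame of tray between -0.125 and 0.125 m and y of module0 in the frame of tray between -0.05 and 0.05 m and z of each of module0, module1, module2 in the frame of tray below 0.01 m and angle between each of module0, module1, module2's own z axis and vertical below 0.12 rad and linear speed of each of module0, module1, module2 below 0.02 m/s and x of module1 in the frame of tray between -0.125 and 0.125 m and y of module1 in the frame of tray between -0.05 and 0.05 m and x of module2 in the frame of tray between -0.125 and 0.125 m and y of module2 in the frame of tray between -0.05 and 0.05 m); the robot touches nothing.
It fails at once if the cover is slammed onto its shut stop (over 0.9 rad/s in the last 0.12 rad) (value of joint cover below 0.12 rad and velocity of joint cover below -0.9 rad/s).
It fails at once if the cover is slammed onto its rear stop (over 0.9 rad/s in the last 0.12 rad) (value of joint cover above 1.63 rad and velocity of joint cover above 0.9 rad/s).
It fails at once if the treadle is pressed (over 0.12 rad) while the cover is not shut (value of joint each of treadle, cover above 0.12 rad).
It fails at once if the jar, screwdriver or screw dish is disturbed (moved more than 30 mm) (distance of any of swab_jar, driver, screw_dish from where it was at the start of the episode above 0.03 m).
Of module0, module1, module2 only 2 to 3 are there at a start; the rules pass over those that are not, and their reading is None.
At some moment in a run one of module0, module1, module2 may be knocked a few centimetres aside while the robot is not near it.
It also fails if it takes over 210 s, if anything falls off the work surface, if the arm or the gripper's body presses on something with over 40 N, if the wrist force passes 120 N, or if a joint passes its speed limit or range.

## Robot

A 7-joint arm with a two-finger parallel gripper is mounted at the origin on the work surface. World frame = base frame: x ahead of the robot, y to its left, z up, the work surface at z = 0. Lengths are in m, angles in rad, forces in N, time in s.
With the tool pointing down it reaches from about 0.425 to 0.875 m from the base axis. Payload 4.7 kg.
Tool frame: the origin (TCP) lies midway between the tips of the shut fingers; the grasp point (between the pads) lies 19 mm behind it; z points along the fingers, y is the line along which they close (so a half turn about z gives the same grasp; the last joint's range is limited). The gripper opens to 87 mm and grips with 3 to 60 N. Pads are 19 mm wide; open, the fingers measure 117 mm over their backs; the gripper's body (75 mm by 190 mm) begins 51 mm behind the grasp point.
Start: joints at [-1.289, 0.321, -0.07, 1.45, 0.023, 1.371, -0.057], TCP at [0.172, 0.627, 0.201] pointing down, gripper open.
Joint ranges: [-2.86, 2.86], [-0.3, 2.09], [-1.38, 1.24], [0.06, 2.45], [-1.56, 4.7], [0.09, 2.05], [-2.69, 2.69]. Speed limits (rad/s): [2.57, 2.57, 3.14, 3.14, 3.14, 3.14, 3.14].

## Interface

Orientations are given as a rotation vector (axis times angle).
In Python, from bench import ctrl gives the robot as it stands. The module is installed in compiled form; this text tells all that it offers.
- The arm moves only by the tool carry_out, never from a script. Its argument "steps" is a list of rows, each a list of 7 numbers: the turn, a rotation vector about the world's x, y, z in degrees, then the shift along the world's x, y, z in cm, then the opening, from 0 (shut) to 1 (fully open). A call has 1 to 12 rows; each row is the pose to reach, as a shift and turn from the pose commanded when the call began; what a row does not reach only later rows make up. A row lasts 1/10 s, in which the tool goes at most 50 mm and 8.59 degrees, less where a joint would pass 70% of its speed; a pose out of reach is approached as far as the arm can. A call with a gripper value outside its range is refused whole. The fingers move at their own pace and stop on an object; "squeeze" is the grip in N (left out, the last holds). Time passes only in rows, so rows that repeat a pose let the fingers close. It gives the time, the measured TCP pose, the force, the opening and the grip force at its end, in the units of the state.
- ctrl.get_state(): the state, without advancing time (a new reading comes with each control period).
- ctrl.get_image(name): name is "scene" or "top" or "wrist"; returns a dict with "pixels" (384x512x3 uint8, red, green, blue), "camera_matrix" (3x3 intrinsics, pixels), "cam_to_world" (4x4, takes a point from camera to world coordinates); the wrist camera has in their place "T_tool_cam" (4x4, takes a point from camera to tool coordinates, whose origin is the TCP and whose axes are the flange's). Camera axes: x right, y down, z forward; pixel columns grow to the right and rows downward; lengths in m; the calibration is good to about 2 mm. A picture is of the moment at which its call begins: read the wrist's pose just before it. There is no depth.
- ctrl.close_job(): hands the job in; it is judged then, once.
The state is a dict: "time": time; "joint_positions": joint angles; "qd": joint speeds; "joint_torque": joint torques, N m; "position": TCP position; "tool_rot": TCP orientation; "ft_force": force on the tool from outside, world axes, zero at the start; "torque": the same for the moment, N m; "grip_width": opening from 0.0 (shut) to 1.0 (fully open); "grip_force": force on a finger pad.
Only numpy, scipy, OpenCV 4.12 (cv2) and the standard library are available. Lean on these libraries where they do the work, as an engineer would, in place of code of your own. Each camera call takes 0.05 s, during which the arm holds its last target. There are 200 camera calls.

## Working session

There is one attempt and no reset: what is moved stays moved. The work goes in short steps, Python scripts to look and compute and a tool call to move; the robot and the scene stay as the last step left them, time stands still between calls to the robot, and variables do not carry over. Pictures are saved under pics/ and viewed, at most 14 in all, crops included, and the job is handed in when it is done.

Besides the shell and the picture viewer there is one more tool, called in YAML: its name, and indented under it one key for each argument. carry_out: Moves the arm, as the interface text tells. Its arguments: {"type":"object","properties":{"steps":{"type":"array","items":{"type":"array","items":{"type":"number"}}},"squeeze":{"type":"number"}},"required":["steps"]}

```bash
mkdir -p pics
cat > h.py <<'E'
import numpy as np, cv2
from scipy.spatial.transform import Rotation as R
from bench import ctrl
def snap(n,f):
    s=ctrl.get_state(); im=ctrl.get_image(n)
    cv2.imwrite('pics/'+f+'.png',im['pixels'][:,:,::-1])
    T=im['cam_to_world'] if 'cam_to_world' in im else None
    if T is None:
        W=np.eye(4); W[:3,:3]=R.from_rotvec(s['tool_rot']).as_matrix(); W[:3,3]=s['position']; T=W@im['T_tool_cam']
    np.savez('pics/'+f+'.npz',K=im['camera_matrix'],T=T)
    return im['pixels'],np.array(im['camera_matrix']),np.array(T)
def load(f):
    d=np.load('pics/'+f+'.npz'); return d['K'],d['T']
def px2w(K,T,uv,z):
    uv=np.atleast_2d(uv).astype(float)
    d=np.c_[uv,np.ones(len(uv))]@np.linalg.inv(K).T@T[:3,:3].T
    o=T[:3,3]; return o+d*((z-o[2])/d[:,2])[:,None]
def w2px(K,T,P):
    P=np.atleast_2d(P); c=(P-T[:3,3])@T[:3,:3]; q=c@K.T; return q[:,:2]/q[:,2:]
E
python3 - <<'E'
from h import *
for n in('top','scene'):
    p,K,T=snap(n,n+'0'); print(n,K[0,0],T.round(3).tolist())
s=ctrl.get_state(); print({k:np.round(v,3).tolist() for k,v in s.items()})
E
```

```text
top 390.7270319772131 [[0.012, -0.985, 0.173, 0.41], [-1.0, -0.01, 0.017, 0.03], [-0.015, -0.173, -0.985, 1.201], [0.0, 0.0, 0.0, 1.0]]
scene 359.4392082625117 [[0.854, 0.33, -0.402, 0.951], [0.52, -0.504, 0.69, -0.568], [0.025, -0.798, -0.602, 0.639], [0.0, 0.0, 0.0, 1.0]]
{'time': 0.1, 'joint_positions': [-1.289, 0.322, -0.07, 1.452, 0.023, 1.371, -0.057], 'qd': [-0.001, -0.001, -0.0, -0.005, 0.001, 0.0, -0.001], 'joint_torque': [-0.0, -49.257, -0.406, -31.34, -0.064, 0.04, 0.0], 'position': [0.172, 0.626, 0.2], 'tool_rot': [-0.419, -3.113, 0.003], 'ft_force': [0.283, 0.551, 0.145], 'torque': [0.024, 0.025, -0.029], 'grip_force': 0.0, 'grip_width': 1.003}
```

View pics/top0.png

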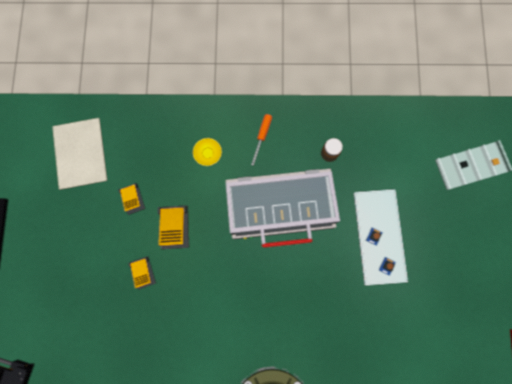

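View pics/scene0.png

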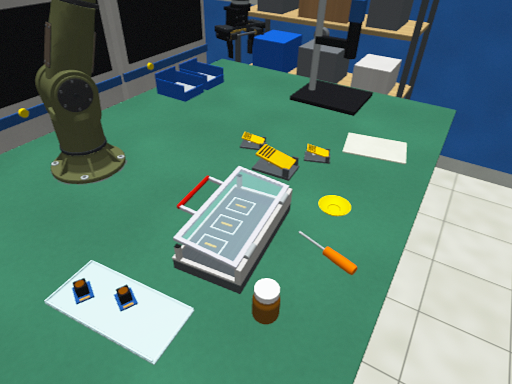

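The top view shows two modules in the tray at (374,236) and (387,266), the fixture around (282,204), its red bar at (287,243), and the true (largest) treadle at (173,228). I'll crop in for precision.

Run:
```python
import cv2
i=cv2.imread('pics/top0.png')
cv2.imwrite('pics/c1.png',cv2.resize(i[160:292,220:410],None,fx=4.2,fy=4.2,interpolation=cv2.INTER_CUBIC))
c=cv2.resize(i[180:295,110:200],None,fx=5,fy=5,interpolation=cv2.INTER_CUBIC)
cv2.imwrite('pics/c2.png',c)
```

```text
(no output)
```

View pics/c1.png

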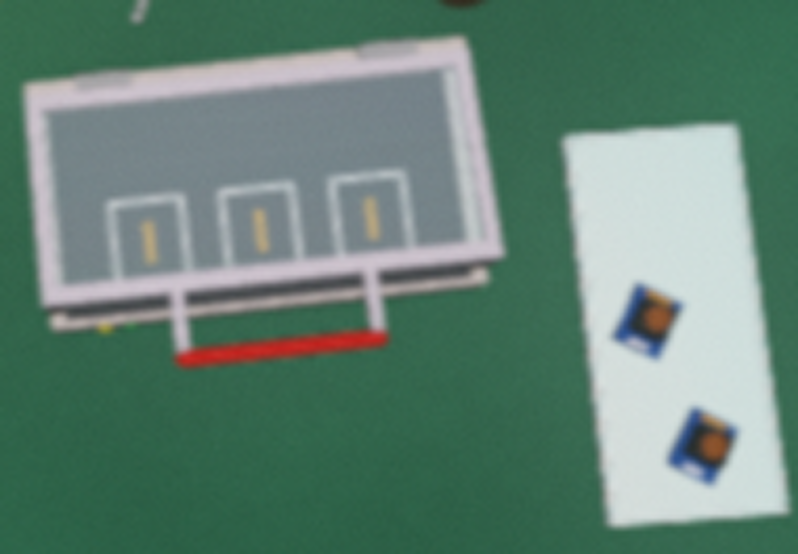

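View pics/c2.png

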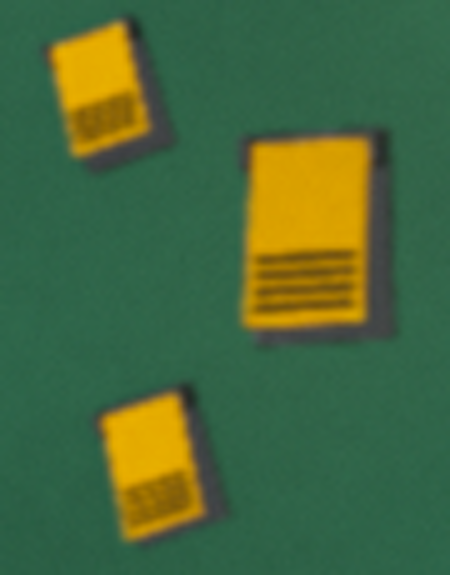

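Run:
```python
from h import *
K,T=load('top0')
def q(l,z,s=4.2,o=(220,160)):
    return px2w(K,T,(np.array(l)+.5)/s-.5+np.array(o),z)
np.set_printoptions(precision=4,suppress=True)
st=q([(151,242),(261,230),(372,218)],.03); print('strips',st[:,:2])
d=st[0]-st[2]; print('fix yaw',np.degrees(np.arctan2(d[1],d[0]))-90, np.linalg.norm(d))
tr=q([(565,133),(737,125),(790,514),(608,526)],.013); print('tray',tr[:,:2],tr.mean(0))
for c,l in (([(638,283),(685,302),(655,360),(612,341)],(658,317)),([(697,407),(740,428),(712,485),(667,465)],(713,445))):
    p=q(c,.008); m=p.mean(0); v=p[0]-p[3]; w=p[1]-p[2]
    print('mod',m,q(l,.034),np.degrees(np.arctan2(*(v+w)[1::-1])),np.linalg.norm(v),np.linalg.norm(p[0]-p[1]))
b=np.array([(178,360),(388,338)])
for z in(.09,.11,.13,.15): B=q(b,z);print('bar',z,B.mean(0),np.linalg.norm(B[0]-B[1]))
f=q([(55,322),(487,276)],.075);print('post',f,np.linalg.norm(f[0]-f[1]))
t=q([(250,142),(371,138),(366,325),(245,325)],.045,5,(110,180)); print('treadle',t)
tb=q([(258,343),(395,340)],.01,5,(110,180)); print('base front',tb,np.linalg.norm(tb[0]-tb[1]))
# bar with hinge constraint
c=np.array(st[1]);yaw=np.arctan2(d[1],d[0])-np.pi/2
Rz=np.array([[np.cos(yaw),-np.sin(yaw)],[np.sin(yaw),np.cos(yaw)]])
F=c[:2]-Rz@[-.03,0];print('F',F)
for a in np.arange(0,.5,.02):
    P=np.r_[F+Rz@[.08-.2*np.cos(a),0],.078+.2*np.sin(a)]
    print(round(a,2),P,(w2px(K,T,P)-[220,160]+.5)*4.2-.5)
```

```text
strips [[ 0.5458  0.0544]
 [ 0.5553 -0.0244]
 [ 0.5648 -0.1039]]
fix yaw 6.83458270680282 0.1594988031530269
tray [[ 0.6313 -0.2478]
 [ 0.6385 -0.3735]
 [ 0.3603 -0.3971]
 [ 0.3504 -0.2694]] [ 0.4951 -0.3219  0.013 ]
mod [ 0.4946 -0.304   0.008 ] [[ 0.4959 -0.3042  0.034 ]] -27.391144310004474 0.04663079865047317 0.035874001844624116
mod [ 0.4065 -0.3406  0.008 ] [[ 0.4075 -0.3388  0.034 ]] -28.86631042053541 0.04700360296875014 0.03315063336666042
bar 0.09 [ 0.4675 -0.0365  0.09  ] 0.1419160156899067
bar 0.11 [ 0.4665 -0.0353  0.11  ] 0.13936083852718895
bar 0.13 [ 0.4655 -0.0341  0.13  ] 0.13680566136447117
bar 0.15 [ 0.4644 -0.0329  0.15  ] 0.13425048420175342
post [[ 0.4849  0.1185  0.075 ]
 [ 0.5196 -0.177   0.075 ]] 0.29752564694032113
treadle [[0.5689 0.3421 0.045 ]
 [0.572  0.2695 0.045 ]
 [0.4608 0.2675 0.045 ]
 [0.46   0.339  0.045 ]]
base front [[0.4507 0.3399 0.01  ]
 [0.4535 0.2566 0.01  ]] 0.08328957729601676
F [ 0.5851 -0.0208]
0.0 [ 0.4659 -0.0351  0.078 ] [[279.9215 352.2639]]
0.02 [ 0.466  -0.0351  0.082 ] [[280.2595 351.9134]]
0.04 [ 0.4661 -0.0351  0.086 ] [[280.5
[... 476 characters left out ...]
83 341.5872]]
0.24 [ 0.4716 -0.0344  0.1255] [[283.1302 339.8539]]
0.26 [ 0.4726 -0.0343  0.1294] [[283.3073 337.9908]]
0.28 [ 0.4737 -0.0342  0.1333] [[283.4694 335.9973]]
0.3 [ 0.4748 -0.034   0.1371] [[283.6162 333.873 ]]
0.32 [ 0.476  -0.0339  0.1409] [[283.7474 331.6179]]
0.34 [ 0.4773 -0.0337  0.1447] [[283.8629 329.2315]]
0.36 [ 0.4787 -0.0336  0.1485] [[283.9625 326.714 ]]
0.38 [ 0.4801 -0.0334  0.1522] [[284.0458 324.0652]]
0.4 [ 0.4816 -0.0332  0.1559] [[284.1128 321.2853]]
0.42 [ 0.4832 -0.033   0.1596] [[284.1632 318.3744]]
0.44 [ 0.4848 -0.0328  0.1632] [[284.1969 315.3328]]
0.46 [ 0.4866 -0.0326  0.1668] [[284.2136 312.1608]]
0.48 [ 0.4884 -0.0324  0.1704] [[284.2132 308.8591]]
```

Run:
```python
from h import *
from scipy.optimize import least_squares
np.set_printoptions(precision=4,suppress=True)
obs={}
for n in('top0','scene0'):
    i=cv2.imread(f'pics/{n}.png').astype(int); b,g,r=i[...,0],i[...,1],i[...,2]
    m=((r>120)&(g<60)&(b<60)).astype(np.uint8)
    k,l,s,c=cv2.connectedComponentsWithStats(m); j=max(range(1,k),key=lambda j:s[j,4]); obs[n]=c[j]; print(n,s[j],c[j])
ps={n:load(n) for n in obs}
f=lambda P:np.concatenate([w2px(*ps[n],P)[0]-obs[n] for n in obs])
r=least_squares(f,[.467,-.035,.11]); print(r.x,r.fun)
```

```text
top0 [263 239  49   8 158] [286.5886 242.481 ]
scene0 [177 176  32  32 140] [191.9071 192.3857]
[ 0.466  -0.0365  0.0977] [ 0.5781  0.6409  0.7542 -0.0706]
```

carry_out:
  steps:
    - [0,0,-8,4,-4,0,0.45]
    - [0,0,-16,8,-8,0,0.45]
    - [0,0,-24,12,-12,0,0.45]
    - [0,0,-32,16,-16,0,0.45]
    - [0,0,-40,20,-20,0,0.45]
    - [0,0,-48,24,-24,0,0.45]
    - [0,0,-56,28,-28,0,0.45]
    - [0,0,-64,28.5,-33,0,0.45]
    - [0,0,-67.9,29,-38,0,0.45]
    - [0,0,-67.9,29.2,-43,0,0.45]
    - [0,0,-67.9,29.4,-48,0,0.45]
    - [0,0,-67.9,29.4,-53,0,0.45]

```text
time: 1.3
position: [0.4645, 0.1337, 0.2004]
tool_rot: [2.087, 2.348, -0.0]
ft_force: [1.7, -0.5, 0.5]
grip_width: 0.449
grip_force: 0.0
```

carry_out:
  steps:
    - [0,0,0,0.1,-5,0,0.45]
    - [0,0,0,0.1,-10,0,0.45]
    - [0,0,0,0.1,-13.3,0,0.45]
    - [0,0,0,0.1,-13.3,0,0.45]
    - [0,0,0,0.1,-13.3,-3,0.45]
    - [0,0,0,0.1,-13.3,-6,0.45]
    - [0,0,0,0.1,-13.3,-8,0.45]
    - [0,0,0,0.1,-13.3,-8,0.45]

```text
time: 2.1
position: [0.4629, 0.0035, 0.1179]
tool_rot: [-2.083, -2.347, 0.008]
ft_force: [0.4, 0.1, 0.3]
grip_width: 0.448
grip_force: 0.0
```

Run:
```python
from h import *
snap('wrist','w1'); snap('scene','s1')
a=cv2.imread('pics/w1.png');b=cv2.imread('pics/s1.png')
cv2.imwrite('pics/ws1.png',cv2.resize(np.hstack([a,b[80:280,60:310].repeat(2,0).repeat(2,1)[:384]]),None,fx=.78,fy=.78))
s=ctrl.get_state();print(s['position'],s['tool_rot'])
```

```text
[0.46565009 0.00349348 0.12100465] [-2.08576255e+00 -2.34918691e+00  6.50615338e-04]
```

View pics/ws1.png

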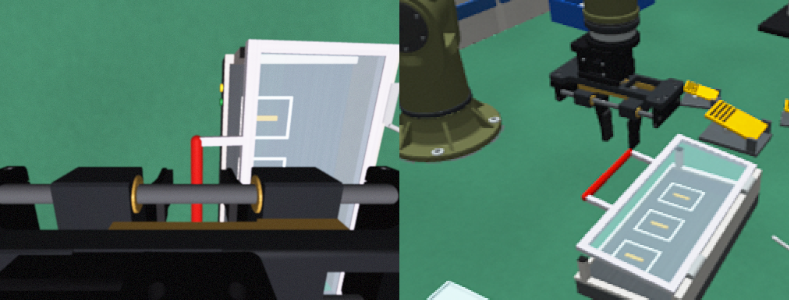

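The view shows the open fingers straddling the red bar's line, 4 cm off in y; the earlier row lag explains it. Shift, descend, grip.

carry_out:
  steps:
    - [0,0,0,0.1,-3.9,0,0.45]
    - [0,0,0,0.1,-3.9,0,0.45]
    - [0,0,0,0.1,-3.9,-2,0.45]
    - [0,0,0,0.1,-3.9,-3.6,0.45]
    - [0,0,0,0.1,-3.9,-3.6,0.45]
    - [0,0,0,0.1,-3.9,-3.6,0]
    - [0,0,0,0.1,-3.9,-3.6,0]
    - [0,0,0,0.1,-3.9,-3.6,0]
    - [0,0,0,0.1,-3.9,-3.6,0]
  squeeze: 25

```text
time: 3.1
position: [0.4672, -0.0359, 0.0855]
tool_rot: [2.086, 2.348, 0.002]
ft_force: [0.5, -0.3, 0.2]
grip_width: 0.17
grip_force: 0.0
```

Run:
```python
from h import *
s=ctrl.get_state();print(s['position'],s['grip_width'],s['grip_force'],s['ft_force'])
p=s['position']
# arc from current angle, in cm; bar = TCP+19mm unknown offset => assume current bar z .098
yaw=np.radians(6.8)
for a0 in(.08,.1,.13):
  print(a0)
  for a in np.r_[np.arange(a0,1.75,.15),1.75,1.77]:
    dx=-.2*(np.cos(a)-np.cos(a0)); dz=.2*(np.sin(a)-np.sin(a0))
    print(round(a,2),np.round(100*np.array([dx*np.cos(yaw),dx*np.sin(yaw),dz]),1))
```

```text
[ 0.46716555 -0.03591247  0.08546547] 0.1704565107163134 0.0 [ 0.51626921 -0.29947235  0.2127912 ]
0.08
0.08 [-0. -0.  0.]
0.23 [0.5 0.1 3. ]
0.38 [1.4 0.2 5.8]
0.53 [2.7 0.3 8.5]
0.68 [ 4.4  0.5 11. ]
0.83 [ 6.4  0.8 13.2]
0.98 [ 8.7  1.  15. ]
1.13 [11.3  1.4 16.5]
1.28 [14.1  1.7 17.6]
1.43 [17.   2.  18.2]
1.58 [20.   2.4 18.4]
1.73 [22.9  2.7 18.1]
1.75 [23.3  2.8 18.1]
1.77 [23.7  2.8 18. ]
0.1
0.1 [-0. -0.  0.]
0.25 [0.5 0.1 3. ]
0.4 [1.5 0.2 5.8]
0.55 [2.8 0.3 8.5]
0.7 [ 4.6  0.5 10.9]
0.85 [ 6.7  0.8 13. ]
1.0 [ 9.   1.1 14.8]
1.15 [11.6  1.4 16.3]
1.3 [14.4  1.7 17.3]
1.45 [17.4  2.1 17.9]
1.6 [20.3  2.4 18. ]
1.75 [23.3  2.8 17.7]
1.77 [23.7  2.8 17.6]
0.13
0.13 [-0. -0.  0.]
0.28 [0.6 0.1 2.9]
0.43 [1.6 0.2 5.7]
0.58 [3.1 0.4 8.4]
0.73 [ 4.9  0.6 10.7]
0.88 [ 7.   0.8 12.8]
1.03 [ 9.5  1.1 14.6]
1.18 [12.1  1.4 15.9]
1.33 [15.   1.8 16.8]
1.48 [17.9  2.1 17.3]
1.63 [20.9  2.5 17.4]
1.75 [23.2  2.8 17.1]
1.77 [23.6  2.8 17. ]
```

carry_out:
  steps:
    - [0,0,0,0,0,0,0]
    - [0,0,0,0,0,0,0]
    - [0,0,0,0,0,0,0]
    - [0,0,0,0.2,0,1.5,0]
    - [0,0,0,0.5,0.1,3,0]
    - [0,0,0,0.5,0.1,3,0]

```text
time: 3.7
position: [0.473, -0.0349, 0.1162]
tool_rot: [2.085, 2.347, 0.003]
ft_force: [0.0, 0.0, -1.1]
grip_width: -0.0
grip_force: 0.0
```

Run:
```python
from h import *
s=ctrl.get_state();print(s['position'],s['grip_width'],s['grip_force'],s['ft_force'])
from scipy.optimize import least_squares
np.set_printoptions(precision=4,suppress=True)
obs={};ps={}
for n in('top','scene'):
    p,K,T=snap(n,n+'2'); i=p.astype(int); r,g,b=i[...,0],i[...,1],i[...,2]
    m=((r>110)&(g<60)&(b<60)).astype(np.uint8)
    k,l,st,c=cv2.connectedComponentsWithStats(m); print(n,[(st[j],c[j]) for j in range(1,k) if st[j,4]>20])
```

```text
[ 0.47300259 -0.03494258  0.1161912 ] -0.0002930716056394052 0.0 [ 0.01004838  0.00726356 -1.1314677 ]
top [(array([263, 243,  11,   4,  37], dtype=int32), array([268.6486, 244.7297]))]
scene [(array([177, 177,  32,  33, 146], dtype=int32), array([192.7671, 193.0479]))]
```

carry_out:
  steps:
    - [0,0,0,-0.5,4,1,0.45]
    - [0,0,0,-0.5,4,1,0.45]
    - [0,0,0,-0.5,4,1,0.45]

```text
time: 4.1
position: [0.4659, 0.0055, 0.1239]
tool_rot: [-2.084, -2.35, 0.002]
ft_force: [0.3, -0.8, 0.5]
grip_width: 0.194
grip_force: 0.0
```

Run:
```python
from h import *
p,K,T=snap('wrist','w2');print(T.round(3).tolist(),K[0,0])
```

```text
[[0.993, 0.116, 0.028, 0.459], [0.119, -0.962, -0.246, 0.074], [-0.001, 0.248, -0.969, 0.307], [0.0, 0.0, 0.0, 1.0]] 267.2070141393941
```

carry_out:
  steps:
    - [0,0,0,0,3,5,0.45]
    - [0,0,0,0,6,8,0.45]
    - [0,0,0,0,6,8,0.45]
    - [0,0,0,0,6,8,0.45]

```text
time: 4.55
position: [0.467, 0.0645, 0.2048]
tool_rot: [2.086, 2.348, 0.0]
ft_force: [-0.1, 0.6, -1.4]
grip_width: 0.444
grip_force: 0.0
```

Run:
```python
from h import *
from scipy.optimize import least_squares
np.set_printoptions(precision=4,suppress=True)
snap('wrist','w3'); print(ctrl.get_state()['position'])
fs=['w1','w2','w3'];L={}
for f in fs:
    i=cv2.imread(f'pics/{f}.png').astype(int); b,g,r=i[...,0],i[...,1],i[...,2]
    m=((r>110)&(g<70)&(b<70)).astype(np.uint8); k,l,st,c=cv2.connectedComponentsWithStats(m)
    j=max(range(1,k),key=lambda j:st[j,4]); y,x=np.where(l==j); print(f,st[j],c[j])
    L[f]=(st[j,1],x[(y<st[j,1]+12)].mean(),x[y>st[j,1]+8],y[y>st[j,1]+8])
for S in (['w1','w2','w3'],['w2','w3']):
    fn=lambda P:np.concatenate([w2px(*load(f),P)[0]-[L[f][1],L[f][0]] for f in S])
    r=least_squares(fn,[.47,.03,.09]);print(S,r.x,r.fun)
cv2.imwrite('pics/w23.png',cv2.resize(np.hstack([cv2.imread('pics/w2.png'),cv2.imread('pics/w3.png')]),None,fx=.78,fy=.78))
```

```text
[0.4663 0.0636 0.2038]
w1 [245 174  15  62 874] [251.7403 205.8833]
w2 [241 174  14  62 824] [247.3034 205.8859]
w3 [238 261   9  24 210] [242.019 272.719]
['w1', 'w2', 'w3'] [0.4584 0.0649 0.2612] [ 5.8448 -0.7572 -3.9284  2.2873 -8.4057 -4.1852]
['w2', 'w3'] [0.4594 0.0665 0.2672] [ 2.1216  0.3268 -6.9486 -1.0539]
```

View pics/w23.png

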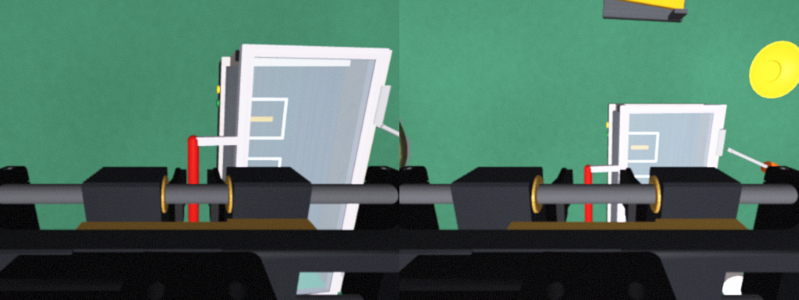

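Run:
```python
from h import *
from scipy.optimize import least_squares
np.set_printoptions(precision=4,suppress=True)
fs=['w1','w2','w3'];L={}
for f in fs:
    i=cv2.imread(f'pics/{f}.png').astype(int); b,g,r=i[...,0],i[...,1],i[...,2]
    m=((r>110)&(g<70)&(b<70)); y,x=np.where(m); t=y.min(); q=(y>t+4)&(y<t+20)
    w=[np.ptp(x[y==k])+1 for k in range(t+4,min(t+20,y.max())) if (y==k).any()]
    L[f]=(t,x[q].mean()); print(f,t,x[q].mean(),np.mean(w))
for S in (fs,fs[1:]):
    fn=lambda P:np.concatenate([w2px(*load(f),P)[0]-[L[f][1],L[f][0]] for f in S])
    r=least_squares(fn,[.47,.03,.09]);print(S,r.x,r.fun)
for f in fs:
    K,T=load(f)
    for z in(.085,.1,.115): print(f,z,px2w(K,T,(L[f][1],L[f][0]),z)[0])
```

```text
w1 174 251.34313725490196 13.4375
w2 174 246.94270833333334 12.625
w3 208 277.09589041095893 107.5
['w1', 'w2', 'w3'] [ 0.4748  0.0051 -0.0517] [  9.4069   2.4603  10.7486   2.8843 -25.5025  -6.6998]
['w2', 'w3'] [ 0.4838  0.0012 -0.0633] [ 16.5796   4.7455 -20.6687  -5.8641]
w1 0.085 [0.46   0.0322 0.085 ]
w1 0.1 [0.4598 0.0349 0.1   ]
w1 0.115 [0.4596 0.0377 0.115 ]
w2 0.085 [0.4595 0.0327 0.085 ]
w2 0.1 [0.4595 0.0355 0.1   ]
w2 0.115 [0.4594 0.0383 0.115 ]
w3 0.085 [0.5013 0.0401 0.085 ]
w3 0.1 [0.4992 0.0447 0.1   ]
w3 0.115 [0.4972 0.0493 0.115 ]
```

Run:
```python
from h import *
from scipy.optimize import least_squares
np.set_printoptions(precision=4,suppress=True)
fs=['w1','w2','w3'];L={}
for f in fs:
    i=cv2.imread(f'pics/{f}.png').astype(int); b,g,r=i[...,0],i[...,1],i[...,2]
    m=((r>110)&(g<70)&(b<70)); m[:,300:]=0; y,x=np.where(m); t=y.min(); q=(y>t+4)&(y<t+18)
    w=[np.ptp(x[y==k])+1 for k in range(t+4,min(t+18,y.max())) if (y==k).any()]
    L[f]=(t,x[q].mean()); print(f,t,x[q].mean(),np.mean(w))
for S in (fs,fs[1:]):
    fn=lambda P:np.concatenate([w2px(*load(f),P)[0]-[L[f][1],L[f][0]] for f in S])
    r=least_squares(fn,[.47,.03,.09]);print(S,r.x,r.fun)
for z in(.08,.09,.1,.115): print(f,z,px2w(*load(f),(L[f][1],L[f][0]),z)[0])
```

```text
w1 174 251.22988505747125 13.214285714285714
w2 174 246.84756097560975 12.428571428571429
w3 212 241.3050847457627 8.928571428571429
['w1', 'w2', 'w3'] [0.4596 0.0351 0.0996] [-0.1731 -0.3683  0.1764  0.3731  0.0027  0.0094]
['w2', 'w3'] [0.4594 0.0357 0.1013] [ 0.0711  0.01   -0.1027 -0.0142]
w3 0.08 [0.4595 0.0285 0.08  ]
w3 0.09 [0.4595 0.0319 0.09  ]
w3 0.1 [0.4596 0.0353 0.1   ]
w3 0.115 [0.4596 0.0403 0.115 ]
```

carry_out:
  steps:
    - [0,0,0,0.1,-4.7,0,0.45]
    - [0,0,0,0.1,-9.4,0,0.45]
    - [0,0,0,0.1,-9.4,-3,0.45]
    - [0,0,0,0.1,-9.4,-7,0.45]
    - [0,0,0,0.1,-9.4,-10,0.45]
    - [0,0,0,0.1,-9.4,-12.8,0.45]
    - [0,0,0,0.1,-9.4,-12.8,0.45]
  squeeze: 50

```text
time: 5.3
position: [0.4626, -0.0312, 0.0721]
tool_rot: [-2.087, -2.341, 0.014]
ft_force: [-0.1, -0.1, 0.2]
grip_width: 0.451
grip_force: 0.0
```

carry_out:
  steps:
    - [0,0,0,0,0,0,0]
    - [0,0,0,0,0,0,0]
    - [0,0,0,0,0,0,0]
    - [0,0,0,0,0,0,0]
    - [0,0,0,0,0,0,0]
    - [0,0,0,0,0,0,0]

```text
time: 5.9
position: [0.4663, -0.0293, 0.0767]
tool_rot: [-2.085, -2.347, 0.003]
ft_force: [-5.0, -0.5, 2.2]
grip_width: 0.126
grip_force: 50.0
```

carry_out:
  steps:
    - [0,0,0,0.2,0,1.5,0]
    - [0,0,0,0.5,0.1,3,0]
    - [0,0,0,0.9,0.1,4.4,0]
    - [0,0,0,1.5,0.2,5.8,0]
    - [0,0,0,2.1,0.2,7.15,0]
    - [0,0,0,2.8,0.3,8.5,0]
    - [0,0,0,3.7,0.4,9.7,0]
    - [0,0,0,4.6,0.5,10.9,0]
    - [0,0,0,5.6,0.7,12,0]
    - [0,0,0,6.7,0.8,13,0]
    - [0,0,0,6.7,0.8,13,0]

```text
time: 7.0
position: [0.5327, -0.0214, 0.2103]
tool_rot: [-2.084, -2.345, 0.006]
ft_force: [-21.6, -1.4, 29.0]
grip_width: 0.051
grip_force: 31.9
```

Run:
```python
from h import *
s=ctrl.get_state();print(s['position'],s['grip_width'],s['grip_force'],s['ft_force'],s['torque'])
snap('wrist','w4'); snap('scene','s4')
a=cv2.imread('pics/w4.png');b=cv2.imread('pics/s4.png')
cv2.imwrite('pics/ws4.png',cv2.resize(np.hstack([a,b[40:240,100:350].repeat(2,0).repeat(2,1)[:384]]),None,fx=.78,fy=.78))
s=ctrl.get_state();print(s['position'],s['grip_width'],s['grip_force'],s['ft_force'])
```

```text
[ 0.53273778 -0.02138207  0.21028538] 0.05112854911785725 31.94594532251358 [-21.62258649  -1.36797758  29.02062379] [-0.30286799  5.09020266 -0.03854238]
[ 0.53226381 -0.02132154  0.21100186] 0.024525302832071327 12.397616431117058 [-19.23509092  -1.42266146  24.06094364]
```

View pics/ws4.png

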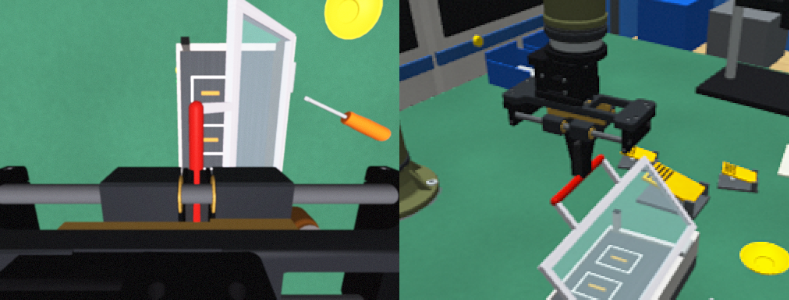

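carry_out:
  steps:
    - [0,0,0,0,0,0,0.4]
    - [0,0,0,0,0,0.5,0.4]
    - [0,0,0,0,0,1,0.4]
    - [0,0,0,0,2,3,0.4]
    - [0,0,0,0,2,3,0.4]
    - [0,0,0,0,2,3,0.4]

```text
time: 7.7
position: [0.5355, -0.0007, 0.2371]
tool_rot: [2.084, 2.349, 0.002]
ft_force: [-0.2, 0.1, -1.2]
grip_width: 0.385
grip_force: 0.0
```

Run:
```python
from h import *
snap('wrist','w5');print(ctrl.get_state()['position'])
```

```text
[ 0.53491538 -0.00144421  0.23652292]
```

carry_out:
  steps:
    - [0,0,0,0,4,4,0.4]
    - [0,0,0,0,5,8,0.4]
    - [0,0,0,0,5,8,0.4]
    - [0,0,0,0,5,8,0.4]

```text
time: 8.15
position: [0.5352, 0.0484, 0.3169]
tool_rot: [2.086, 2.347, 0.001]
ft_force: [0.2, -0.7, -0.4]
grip_width: 0.4
grip_force: 0.0
```

```bash
cat > tri.py <<'E'
from h import *
from scipy.optimize import least_squares
np.set_printoptions(precision=4,suppress=True)
def tri(fs):
    L={}
    for f in fs:
        i=cv2.imread(f'pics/{f}.png').astype(int); b,g,r=i[...,0],i[...,1],i[...,2]
        m=(r>90)&(g<.55*r)&(b<.55*r)&(g<90); m[:,:200]=0; m[:,300:]=0; m[215:]=0
        k,l,st,c=cv2.connectedComponentsWithStats(m.astype(np.uint8)); j=max(range(1,k),key=lambda j:st[j,4])
        y,x=np.where(l==j); t=y.min(); q=(y>t+4)&(y<t+18)
        w=[np.ptp(x[y==k])+1 for k in range(t+4,min(t+18,y.max()))]
        L[f]=(t,x[q].mean()); print(f,t,x[q].mean(),np.mean(w))
        K,T=load(f); print('  z from width',[(z) for z in np.arange(.06,.32,.004) if abs(K[0,0]*.012/((px2w(K,T,(L[f][1],t+11),z)[0]-T[:3,3])@T[:3,2])-np.mean(w))<.3])
    fn=lambda P:np.concatenate([w2px(*load(f),P)[0]-[L[f][1],L[f][0]] for f in fs])
    r=least_squares(fn,[.47,.03,.09]);print(r.x,r.fun); return r.x
E
python3 - <<'E'
from tri import *
tri(['w1','w2','w3'])
snap('wrist','w6');print(ctrl.get_state()['position']);e=tri(['w4','w5','w6'])
for a in np.arange(.6,1.1,.05): print(round(a,2),.585+.993*(.08-.2*np.cos(a)),.078+.2*np.sin(a))
E
```

```text
w1 174 251.3068181818182 13.357142857142858
  z from width [np.float64(0.064), np.float64(0.068), np.float64(0.07200000000000001)]
w2 174 246.84756097560975 12.5
  z from width [np.float64(0.06)]
w3 212 nan nan
  z from width []tri.py:12: RuntimeWarning: Mean of empty slice.
  L[f]=(t,x[q].mean()); print(f,t,x[q].mean(),np.mean(w))
  ret = ret.dtype.type(ret / rcount)
  return _methods._mean(a, axis=axis, dtype=dtype,
Traceback (most recent call last):
  File "tri.py", line 15, in tri
    r=least_squares(fn,[.47,.03,.09]);print(r.x,r.fun); return r.x
ValueError: Residuals are not finite in the initial point.
```

```bash
sed -i 's/m\[215:\]=0/m[222:]=0/; s/t+18/t+10/g; s/t+4/t+3/g' tri.py
python3 - <<'E' 2>/dev/null
from tri import *
tri(['w1','w2','w3'])
snap('wrist','w6');print(ctrl.get_state()['position']);e=tri(['w4','w5','w6']);tri(['w5','w6'])
for a in np.arange(.6,1.1,.05): print(round(a,2),.585+.993*(.08-.2*np.cos(a)),.078+.2*np.sin(a))
E
```

```text
w1 174 250.77333333333334 12.142857142857142
  z from width []
w2 174 246.34285714285716 11.428571428571429
  z from width []
w3 212 240.59183673469389 7.833333333333333
  z from width []
[0.4591 0.0352 0.1001] [-0.3055 -0.388   0.1029  0.3553  0.3055  0.0638]
[0.5345 0.0479 0.3159]
w4 129 250.66346153846155 17.0
  z from width [np.float64(0.20000000000000012), np.float64(0.20400000000000013)]
w5 157 241.58241758241758 14.714285714285714
  z from width [np.float64(0.20400000000000013), np.float64(0.20800000000000013)]
w6 194 239.59016393442624 10.142857142857142
  z from width [np.float64(0.19200000000000012), np.float64(0.19600000000000012), np.float64(0.20000000000000012), np.float64(0.20400000000000013)]
[0.5247 0.0439 0.2276] [-1.4287 -0.1114  1.2102 -0.0011  0.7186  0.194 ]
w5 157 241.58241758241758 14.714285714285714
  z from width [np.float64(0.20400000000000013), np.float64(0.20800000000000013)]
w6 194 239.59016393442624 10.142857142857142
  z from width [np.float64(0.19200000000000012), np.float64(0.19600000000000012), np.float64(0.20000000000000012), np.float64(0.20400000000000013)]
[0.5238 0.0436 0.226 ] [ 0.0446  0.0028 -0.0651 -0.004 ]
0.6 0.5005283468789379 0.19092849467900708
0.65 0.5063377576081575 0.19903728114720792
0.7 0.5125423416053005 0.20684353744753825
0.75 0.5191265906416591 0.21432775200466686
0.8 0.5260740475236529 0.22147121817990456
0.85 0.5333673472272425 0.22825608102805856
0.9 0.540988260301446 0.23466538192549674
0.95 0.5489177384324727 0.24068310095787482
1.0 0.5571359620545875 0.24629419696157934
1.05 0.5656223898887031 0.2514846451188034
1.1 0.5743558102848804 0.25624147201228714
```

```bash
python3 - <<'E' 2>/dev/null
from h import *
np.set_printoptions(precision=4,suppress=True)
for f,uv in (('w1',(339,151)),('w2',(335,153)),('w3',(308,188.5)),('w4',(270,119))):
    K,T=load(f); print(f,px2w(K,T,uv,.03)[0],w2px(K,T,(.5458,.0544,.03)))
for f in('w1','w3','w4','w6'):
    K,T=load(f); i=cv2.imread(f'pics/{f}.png').astype(int); b,g,r=i[...,0],i[...,1],i[...,2]
    m=((r>150)&(g>110)&(b<g*.75)&(r<245)).astype(np.uint8); m[222:]=0
    k,l,s,c=cv2.connectedComponentsWithStats(m); print(f,[(c[j],s[j,4]) for j in range(1,k) if s[j,4]>25 and c[j][0]>230])
E
```

```text
w1 [0.5456 0.0558 0.03  ] [[338.9166 152.447 ]]
w2 [0.5473 0.0552 0.03  ] [[333.3791 153.5939]]
w3 [0.5472 0.0562 0.03  ] [[306.811  189.6599]]
w4 [0.5477 0.0561 0.03  ] [[268.4198 120.1433]]
w1 [(array([283.8438, 112.1562]), np.int32(32))]
w3 [(array([328.5634,   5.4718]), np.int32(142)), (array([470.4844,  62.9219]), np.int32(64)), (array([475.3373, 115.6988]), np.int32(83))]
w4 [(array([457.    ,   5.3929]), np.int32(28)), (array([475.3091,  32.6909]), np.int32(55)), (array([423.7368,  35.7368]), np.int32(38)), (array([269.463, 119.   ]), np.int32(54)), (array([476.3375, 155.2   ]), np.int32(80)), (array([489.6   , 177.9333]), np.int32(30)), (array([269.7907, 178.9535]), np.int32(43))]
w6 [(array([259.0612,  15.7823]), np.int32(147)), (array([247.5172,   6.6552]), np.int32(29)), (array([376.8378,  62.0541]), np.int32(37)), (array([407.9759,  84.4458]), np.int32(83)), (array([371.9615, 102.3462]), np.int32(26)), (array([255.625, 160.5  ]), np.int32(32)), (array([411.1111, 191.237 ]), np.int32(135)), (array([255.7778, 203.5556]), np.int32(27))]
```

View pics/w6.png

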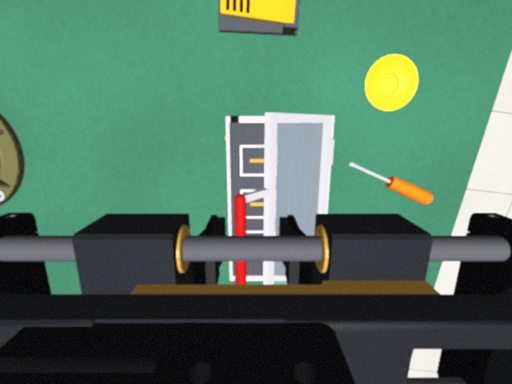

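```bash
python3 - <<'E' 2>/dev/null
from tri import *
K,T=load('s4')
print('TCP',w2px(K,T,[(.5327,-.0214,.2103)]))
i=cv2.imread('pics/s4.png').astype(int); b,g,r=i[...,0],i[...,1],i[...,2]
m=((r>90)&(g<.5*r)&(b<.5*r)).astype(np.uint8); m[:,:150]=0; m[:,260:]=0
y,x=np.where(m); print(x.min(),x.max(),y.min(),y.max()); print('end', [x[y<=y.min()+1].mean(),y.min()],[x.min(),y[x<=x.min()+1].mean()])
for a in(.7,.75,.8,.85,.9):
    F=np.array([.5851,-.0208]);yw=np.radians(6.8);Rz=np.array([[np.cos(yw),-np.sin(yw)],[np.sin(yw),np.cos(yw)]])
    P=[np.r_[F+Rz@[.08-.2*np.cos(a),s],.078+.2*np.sin(a)] for s in(.065,-.065)]
    print(a,w2px(K,T,P).round(1).tolist(),[w2px(*load(f),P[0]).round(1).tolist() for f in('w4','w5','w6')])
cv2.imwrite('pics/z4.png',cv2.resize(cv2.imread('pics/s4.png')[100:220,160:320],None,fx=5,fy=5,interpolation=cv2.INTER_CUBIC))
E
```

```text
TCP [[216.4681 158.7188]]
197 230 139 171
end [np.float64(228.375), np.int64(139)] [np.int64(197), np.float64(168.14285714285714)]
0.7 [[221.1, 146.0], [191.5, 173.6]] [[[219.7, 138.0]], [[217.9, 161.9]], [[223.0, 195.0]]]
0.75 [[223.5, 143.9], [193.9, 171.4]] [[[228.4, 138.5]], [[225.3, 163.2]], [[228.2, 196.7]]]
0.8 [[226.0, 141.9], [196.5, 169.4]] [[[238.4, 139.1]], [[233.8, 164.6]], [[234.1, 198.5]]]
0.85 [[228.8, 140.1], [199.3, 167.5]] [[[249.8, 139.7]], [[243.3, 166.0]], [[240.7, 200.2]]]
0.9 [[231.7, 138.3], [202.4, 165.8]] [[[262.8, 140.3]], [[254.0, 167.4]], [[247.8, 201.9]]]
```

View pics/z4.png

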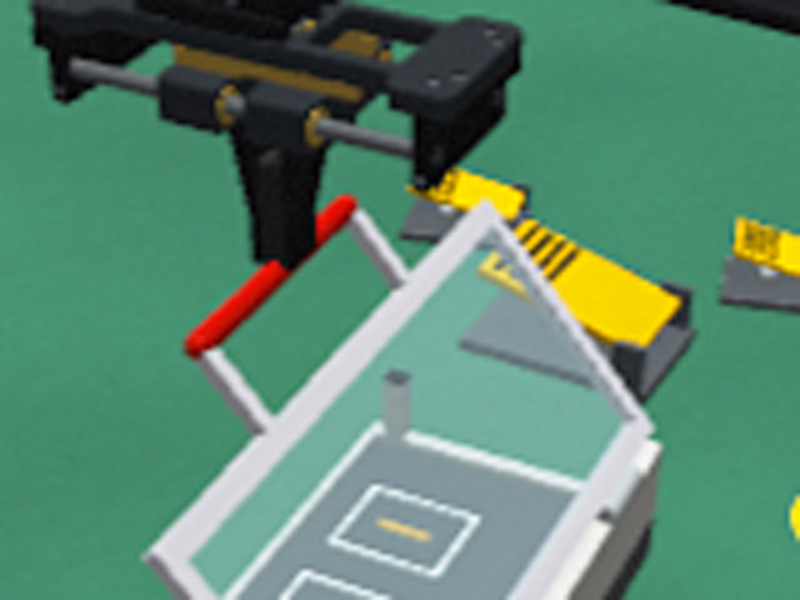

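Crop shows the shut fingertips at scene pixel (214,152) while the reported TCP projects to (216.5,159): tips end ≈2 cm above the reported point, sitting only on the bar's top. I'll grip about 2 cm deeper.

carry_out:
  steps:
    - [0,0,0,-0.2,-4,0,0.4]
    - [0,0,0,-0.2,-7.2,0,0.4]
    - [0,0,0,-0.2,-7.2,-4,0.4]
    - [0,0,0,-0.2,-7.2,-8,0.4]
    - [0,0,0,-0.2,-7.2,-10.5,0.4]
    - [0,0,0,-0.2,-7.2,-12.5,0.4]
    - [0,0,0,-0.2,-7.2,-12.5,0.4]
    - [0,0,0,-0.2,-7.2,-12.5,0.4]
  squeeze: 40

```text
time: 9.0
position: [0.5319, -0.024, 0.1912]
tool_rot: [-2.088, -2.346, 0.002]
ft_force: [0.3, 0.4, 0.2]
grip_width: 0.401
grip_force: 0.0
```

carry_out:
  steps:
    - [0,0,0,0,0,0,0]
    - [0,0,0,0,0,0,0]
    - [0,0,0,0,0,0,0]
    - [0,0,0,0,0,0,0]
    - [0,0,0,0,0,0,0]
    - [0,0,0,0,0,0,0]

```text
time: 9.6
position: [0.5308, -0.0234, 0.1923]
tool_rot: [-2.085, -2.346, 0.004]
ft_force: [-5.8, -1.0, 4.2]
grip_width: 0.124
grip_force: 40.0
```

carry_out:
  steps:
    - [0,0,0,1.2,0.1,1.0,0]
    - [0,0,0,2.5,0.3,1.9,0]
    - [0,0,0,3.9,0.5,2.75,0]
    - [0,0,0,5.3,0.6,3.45,0]
    - [0,0,0,6.8,0.8,4.0,0]
    - [0,0,0,6.8,0.8,4.0,0]

```text
time: 10.2
position: [0.6011, -0.0152, 0.2344]
tool_rot: [2.086, 2.349, -0.0]
ft_force: [-4.9, 0.2, 10.8]
grip_width: 0.125
grip_force: 40.0
```

carry_out:
  steps:
    - [0,0,0,1.5,0.2,0.6,0]
    - [0,0,0,2.7,0.3,0.9,0]
    - [0,0,0,3.9,0.4,1.1,0]
    - [0,0,0,5.1,0.6,1.25,0]
    - [0,0,0,6.3,0.7,1.3,0]
    - [0,0,0,7.4,0.9,1.25,0]
    - [0,0,0,8.2,1.0,1.2,0]
    - [0,0,0,9.0,1.1,1.1,0]
    - [0,0,0,9.6,1.15,1.0,0]
    - [0,0,0,10.0,1.2,0.9,0]
    - [0,0,0,10.2,1.2,0.85,0]

```text
time: 11.3
position: [0.6993, -0.0039, 0.2414]
tool_rot: [-2.084, -2.343, 0.008]
ft_force: [-18.4, -1.8, 14.7]
grip_width: 0.124
grip_force: 40.0
```

carry_out:
  steps:
    - [0,0,0,0.2,0,-0.1,0]
    - [0,0,0,0.4,0,-0.1,0]
    - [0,0,0,0.4,0,-0.1,0]

```text
time: 11.6
position: [0.6992, -0.0038, 0.2413]
tool_rot: [-2.08, -2.338, 0.014]
ft_force: [-27.3, -0.9, 17.2]
grip_width: 0.125
grip_force: 40.0
```

carry_out:
  steps:
    - [0,0,0,0.2,0,0,0.4]
    - [0,0,0,0,0,0,0.4]
    - [0,0,0,0,0,0,0.4]
    - [0,0,0,0,0,0,0.4]
    - [0,0,0,0,0,3,0.4]
    - [0,0,0,0,0,7,0.4]
    - [0,0,0,-4,0,9,0.4]
    - [0,0,0,-9,0,9,0.4]
    - [0,0,0,-13,0,9,0.4]
    - [0,0,0,-13,0,9,0.4]

```text
time: 12.6
position: [0.5733, -0.003, 0.3297]
tool_rot: [-2.084, -2.347, -0.005]
ft_force: [-0.8, 0.5, -0.7]
grip_width: 0.401
grip_force: 0.0
```

Run:
```python
from h import *
s=ctrl.get_state();print(s['position'],s['grip_width'],s['ft_force'],s['joint_positions'])
snap('scene','s5');snap('top','t5')
a=cv2.imread('pics/t5.png');b=cv2.imread('pics/s5.png')
cv2.imwrite('pics/st5.png',cv2.resize(np.hstack([a[150:300,190:420],b[130:330,20:320][:150*200//150]if 0 else cv2.resize(b[100:360,40:320],(230*150//150,150))]),None,fx=1.73,fy=2.5))
```

```text
[ 0.57330008 -0.00303412  0.32971285] 0.4013148595806576 [-0.83527572  0.45528832 -0.68548758] [-0.63478265  0.13776403  0.67825212  1.45069777 -0.09062335  1.58332535
  0.15605694]
```

View pics/st5.png

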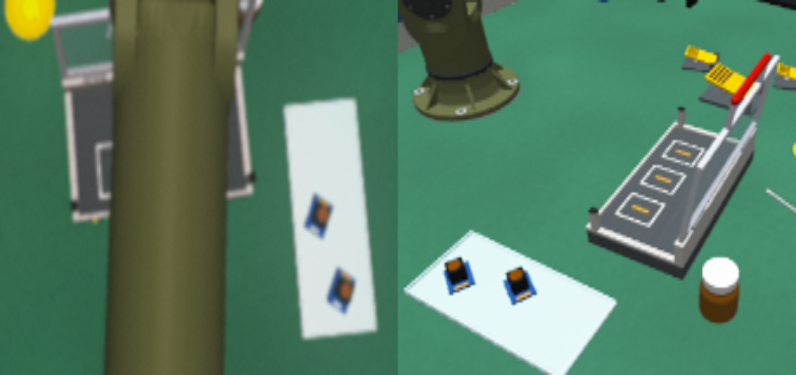

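Cover is fully back (bar at the stop); both modules untouched. Now over to view the tray with the wrist camera.

carry_out:
  steps:
    - [0,0,-4,-1,-4,0,0.55]
    - [0,0,-8,-2,-8,0,0.55]
    - [0,0,-12,-3,-12,-1,0.55]
    - [0,0,-16,-4,-16,-3,0.55]
    - [0,0,-20,-5,-20,-5,0.55]
    - [0,0,-24,-6,-24,-7,0.55]
    - [0,0,-28,-7,-28,-9,0.55]
    - [0,0,-32,-8,-32,-11,0.55]
    - [0,0,-35,-9.5,-36,-11,0.55]
    - [0,0,-35,-11.3,-39.7,-11,0.55]
    - [0,0,-35,-11.3,-39.7,-11,0.55]
    - [0,0,-35,-11.3,-39.7,-11,0.55]

```text
time: 13.9
position: [0.464, -0.4021, 0.2188]
tool_rot: [2.697, 1.608, -0.003]
ft_force: [1.7, 0.4, -0.7]
grip_width: 0.551
grip_force: 0.0
```

```bash
cat > mods.py <<'E'
from h import *
np.set_printoptions(precision=4,suppress=True)
def mods(f,z=.008,new=True):
    if new: snap('wrist',f)
    s=ctrl.get_state(); print('pos',s['position'],'rv',s['tool_rot'],'F',s['ft_force'])
    K,T=load(f); i=cv2.imread(f'pics/{f}.png')
    h=cv2.cvtColor(i,cv2.COLOR_BGR2HSV)
    m=((h[...,0]>100)&(h[...,0]<125)&(h[...,1]>150)&(h[...,2]>60)).astype(np.uint8)
    m=cv2.morphologyEx(m,cv2.MORPH_CLOSE,np.ones((25,25)))
    k,l,st,c=cv2.connectedComponentsWithStats(m)
    for j in range(1,k):
        if st[j,4]<400: continue
        y,x=np.where(l==j); P=px2w(K,T,np.c_[x,y],z)[:,:2]
        (cx,cy),(w,hh),a=cv2.minAreaRect((P*1000).astype(np.float32))
        if w<hh: w,hh,a=hh,w,a+90
        a=(a+90)%180-90
        print('px',c[j].round(),'center',cx/1000,cy/1000,'size',round(w,1),round(hh,1),'ang',round(a,1))
if __name__=='__main__':
    import sys; mods(sys.argv[1],float(sys.argv[2]))
E
python3 mods.py m1 .008
```

```text
pos [ 0.465  -0.4004  0.2188] rv [ 2.6954  1.6123 -0.0015] F [ 0.3912  1.0509 -0.117 ]
px [239.  99.] center 0.4961132202148438 -0.30364437866210936 size 42.2 32.7 ang -25.8
px [198. 151.] center 0.4083073425292969 -0.3391376953125 size 42.7 32.1 ang -27.5
```

View pics/m1.png

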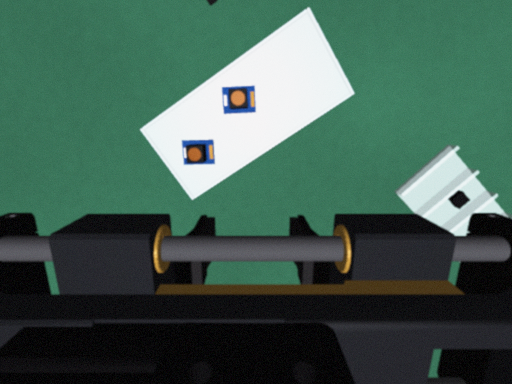

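carry_out:
  steps:
    - [0,0,0,1.5,4.8,0,0.55]
    - [0,0,0,3.05,9.65,-3,0.55]
    - [0,0,0,3.05,9.65,-8,0.55]
    - [0,0,0,3.05,9.65,-12,0.55]
    - [0,0,0,3.05,9.65,-15,0.55]
    - [0,0,0,3.05,9.65,-18,0.55]
    - [0,0,0,3.05,9.65,-19.5,0.55]
    - [0,0,0,3.05,9.65,-20.3,0.55]
    - [0,0,0,3.05,9.65,-20.3,0.55]
    - [0,0,0,3.05,9.65,-20.3,0.55]
  squeeze: 15

```text
time: 14.95
position: [0.4953, -0.304, 0.0175]
tool_rot: [2.694, 1.612, 0.002]
ft_force: [-0.2, -0.8, 0.6]
grip_width: 0.552
grip_force: 0.0
```

Run:
```python
from h import *
s=ctrl.get_state();print(s['position'],s['grip_width'],s['ft_force'])
snap('scene','s6');print(w2px(*load('s6'),[s['position'],s['position']+np.array([0,0,.02])]))
b=cv2.imread('pics/s6.png')
cv2.imwrite('pics/s6c.png',cv2.resize(b[230:350,50:210],None,fx=4,fy=4,interpolation=cv2.INTER_CUBIC))
```

```text
[ 0.49534755 -0.30396102  0.01751159] 0.5524108152765711 [-0.22211077 -0.78762111  0.64790858]
[[124.0072226  293.97710282]
 [122.10265159 287.79407509]]
```

View pics/s6c.png

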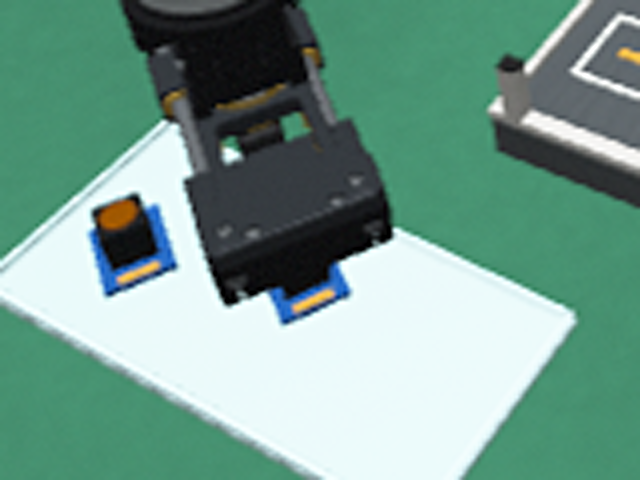

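The gripper body hides the housing, with the module's board just showing below at crop (310,295). Close and read the width.

carry_out:
  steps:
    - [0,0,0,0,0,0,0.2]
    - [0,0,0,0,0,0,0.2]
    - [0,0,0,0,0,0,0.2]
    - [0,0,0,0,0,0,0.2]
    - [0,0,0,0,0,0,0.2]
    - [0,0,0,0,0,0,0.2]
    - [0,0,0,0,0,0,0.2]

```text
time: 15.7
position: [0.4941, -0.3035, 0.0162]
tool_rot: [2.696, 1.612, -0.0]
ft_force: [-0.4, 0.7, 0.1]
grip_width: 0.203
grip_force: 0.0
```

carry_out:
  steps:
    - [0,0,0,0.1,0,0,0.5]
    - [0,0,0,0.1,0,0,0.5]
    - [0,0,0,0.1,0,0,0.5]
    - [0,0,0,0.1,0,0,0.5]
    - [0,0,0,0.1,0,-0.8,0.5]
    - [0,0,0,0.1,0,-1.6,0.5]
    - [0,0,0,0.1,0,-2.0,0.5]
    - [0,0,0,0.1,0,-2.3,0.5]
    - [0,0,0,0.1,0,-2.3,0.5]

```text
time: 16.6
position: [0.4946, -0.3033, -0.0074]
tool_rot: [-2.696, -1.612, 0.001]
ft_force: [-0.8, -0.3, 0.2]
grip_width: 0.496
grip_force: 0.0
```

carry_out:
  steps:
    - [0,0,0,0,0,0,0.2]
    - [0,0,0,0,0,0,0.2]
    - [0,0,0,0,0,0,0.2]
    - [0,0,0,0,0,0,0.2]
    - [0,0,0,0,0,0,0.2]
    - [0,0,0,0,0,0,0.2]
    - [0,0,0,0,0,0,0.2]

```text
time: 17.3
position: [0.4954, -0.3036, -0.0065]
tool_rot: [2.696, 1.612, 0.0]
ft_force: [-0.2, 0.1, 1.6]
grip_width: 0.279
grip_force: 14.8
```

carry_out:
  steps:
    - [0,0,0,0,0,2,0.2]
    - [0,0,0,0,0,6,0.2]
    - [0,0,0,0,0,10.5,0.2]
    - [0,0,6,1,4,11,0.2]
    - [0,0,12,2,8,11,0.2]
    - [0,0,18,3,12,11,0.2]
    - [0,0,24,4,16,11,0.2]
    - [0,0,30,5,20,11,0.2]
    - [0,0,35,5.6,24,11,0.2]
    - [0,0,35,6.05,27.95,11,0.2]
    - [0,0,35,6.05,27.95,11,0.2]
    - [0,0,35,6.05,27.95,11,0.2]

```text
time: 18.5
position: [0.5553, -0.023, 0.1029]
tool_rot: [-2.083, -2.351, 0.001]
ft_force: [-0.5, -1.0, -1.1]
grip_width: 0.277
grip_force: 14.8
```

carry_out:
  steps:
    - [0,0,0,0.05,0,-3,0.2]
    - [0,0,0,0.05,0,-6,0.2]
    - [0,0,0,0.05,0,-7.3,0.2]
    - [0,0,0,0.05,0,-8,0.2]
    - [0,0,0,0.05,0,-8.3,0.2]
    - [0,0,0,0.05,0,-8.3,0.2]
    - [0,0,0,0.05,0,-8.3,0.2]

```text
time: 19.2
position: [0.5571, -0.0242, 0.0214]
tool_rot: [2.086, 2.347, 0.002]
ft_force: [0.3, -0.2, 0.2]
grip_width: 0.273
grip_force: 14.8
```

carry_out:
  steps:
    - [0,0,0,0,0,0,0.3]
    - [0,0,0,0,0,0,0.4]
    - [0,0,0,0,0,0,0.5]
    - [0,0,0,0,0,0,0.5]
    - [0,0,0,0,0,2,0.5]
    - [0,0,0,0,0,6,0.5]
    - [0,0,0,0,0,10.5,0.5]
    - [0,0,0,0,0,10.5,0.5]

```text
time: 20.0
position: [0.5606, -0.0244, 0.1315]
tool_rot: [2.082, 2.343, 0.013]
ft_force: [-0.1, 0.3, -0.4]
grip_width: 0.5
grip_force: 0.0
```

carry_out:
  steps:
    - [0,0,-3,-0.5,-3,4,0.5]
    - [0,0,-8,-2,-7,8,0.5]
    - [0,0,-13,-4,-11,8,0.5]
    - [0,0,-18,-6,-15,8,0.5]
    - [0,0,-23,-8,-19,8,0.5]
    - [0,0,-28,-10,-23,8,0.5]
    - [0,0,-33,-11.5,-27,8,0.5]
    - [0,0,-35,-12.5,-31,8,0.5]
    - [0,0,-35,-13,-35,8,0.5]
    - [0,0,-35,-13.6,-38.6,8,0.5]
    - [0,0,-35,-13.6,-38.6,8,0.5]
    - [0,0,-35,-13.6,-38.6,8,0.5]

```text
time: 21.2
position: [0.4192, -0.4107, 0.2046]
tool_rot: [-2.698, -1.608, 0.002]
ft_force: [0.4, 1.7, -0.2]
grip_width: 0.498
grip_force: 0.0
```

```bash
python3 mods.py m2 .008;python3 - <<'E'
from h import *
p,K,T=snap('top','t7'); 
m=cv2.cvtColor(p,cv2.COLOR_RGB2HSV); b=((m[...,0]>100)&(m[...,0]<125)&(m[...,1]>150)&(m[...,2]>50)).astype(np.uint8)
k,l,s,c=cv2.connectedComponentsWithStats(cv2.morphologyEx(b,cv2.MORPH_CLOSE,np.ones((7,7))))
for j in range(1,k):
    if s[j,4]>30: print(c[j],s[j,4],px2w(K,T,c[j],.034))
E
```

```text
pos [ 0.4202 -0.4094  0.2046] rv [-2.6954 -1.6116  0.0001] F [-0.7876  0.5851 -0.4603]
px [220. 132.] center 0.408208984375 -0.3389661865234375 size 42.2 32.6 ang -27.6
[281.58730159 216.04761905] 63 [[ 0.54975623 -0.02367142  0.034     ]]
```

carry_out:
  steps:
    - [0,0,0,-1.2,4,-2,0.5]
    - [0,0,0,-1.2,7.05,-6,0.5]
    - [0,0,0,-1.2,7.05,-10,0.5]
    - [0,0,0,-1.2,7.05,-14,0.5]
    - [0,0,0,-1.2,7.05,-17,0.5]
    - [0,0,0,-1.2,7.05,-19,0.5]
    - [0,0,0,-1.2,7.05,-20.3,0.5]
    - [0,0,0,-1.2,7.05,-21.1,0.5]
    - [0,0,0,-1.2,7.05,-21.1,0.5]
    - [0,0,0,-1.2,7.05,-21.1,0.5]

```text
time: 22.3
position: [0.409, -0.3398, -0.0048]
tool_rot: [2.695, 1.612, 0.002]
ft_force: [0.2, 0.1, 0.7]
grip_width: 0.503
grip_force: 0.0
```

carry_out:
  steps:
    - [0,0,0,0,0,0,0.2]
    - [0,0,0,0,0,0,0.2]
    - [0,0,0,0,0,0,0.2]
    - [0,0,0,0,0,0,0.2]
    - [0,0,0,0,0,0,0.2]
    - [0,0,0,0,0,0,0.2]

```text
time: 22.9
position: [0.4084, -0.3397, -0.0053]
tool_rot: [2.696, 1.612, 0.001]
ft_force: [-0.7, 0.5, 4.9]
grip_width: 0.278
grip_force: 15.0
```

carry_out:
  steps:
    - [0,0,0,0,0,2,0.2]
    - [0,0,0,0,0,6,0.2]
    - [0,0,0,0,0,10.5,0.2]
    - [0,0,6,2.6,4,11,0.2]
    - [0,0,12,5.2,8,11,0.2]
    - [0,0,18,7.8,12,11,0.2]
    - [0,0,24,10.4,16,11,0.2]
    - [0,0,30,13,20,11,0.2]
    - [0,0,35,15,22.5,11,0.2]
    - [0,0,35,15.7,23.6,11,0.2]
    - [0,0,35,15.7,23.6,11,0.2]
    - [0,0,35,15.7,23.6,11,0.2]

```text
time: 24.1
position: [0.5639, -0.1057, 0.104]
tool_rot: [2.09, 2.345, -0.003]
ft_force: [0.8, -0.8, -0.7]
grip_width: 0.269
grip_force: 15.0
```

carry_out:
  steps:
    - [0,0,0,0,0,-3,0.2]
    - [0,0,0,0,0,-6,0.2]
    - [0,0,0,0,0,-7.3,0.2]
    - [0,0,0,0,0,-8,0.2]
    - [0,0,0,0,0,-8.3,0.2]
    - [0,0,0,0,0,-8.3,0.2]
    - [0,0,0,0,0,-8.3,0.2]

```text
time: 24.8
position: [0.566, -0.1039, 0.0224]
tool_rot: [2.086, 2.347, 0.002]
ft_force: [1.4, 0.9, -0.5]
grip_width: 0.272
grip_force: 15.0
```

carry_out:
  steps:
    - [0,0,0,0,0,-0.15,0.2]
    - [0,0,0,0,0,-0.15,0.3]
    - [0,0,0,0,0,-0.15,0.5]
    - [0,0,0,0,0,-0.15,0.5]
    - [0,0,0,0,0,-0.15,0.5]
    - [0,0,0,0,0,2,0.5]
    - [0,0,0,0,0,6,0.5]
    - [0,0,0,0,0,11,0.5]
    - [0,0,0,0,-5,16,0.5]
    - [0,0,0,0,-10,20,0.5]
    - [0,0,0,0,-10,20,0.5]
    - [0,0,0,0,-10,20,0.5]

```text
time: 26.0
position: [0.5655, -0.2102, 0.2255]
tool_rot: [2.09, 2.335, 0.002]
ft_force: [0.5, -1.5, -0.2]
grip_width: 0.5
grip_force: 0.0
```

```bash
python3 mods.py m3 .034
python3 - <<'E'
from h import *
i=cv2.imread('pics/m3.png');cv2.imwrite('pics/m3c.png',cv2.resize(i[60:215,170:340],None,fx=4,fy=3.8,interpolation=cv2.INTER_CUBIC))
K,T=load('m3');print(w2px(K,T,[(.5468,.0554,.03),(.5563,-.0234,.03),(.5658,-.1029,.03)]))
E
```

```text
pos [ 0.5653 -0.2067  0.2231] rv [2.0898 2.3411 0.0017] F [-0.2043  1.3873 -0.1388]
px [260.  21.] center 0.5570870971679688 -0.018756874084472658 size 46.2 45.1 ang -83.6
px [260.  94.] center 0.56701220703125 -0.10348705291748046 size 45.3 34.9 ang 6.3
[[258.83809745 -48.62221062]
 [259.07079117  26.58969156]
 [259.21641249  93.91750104]]
```

View pics/m3c.png

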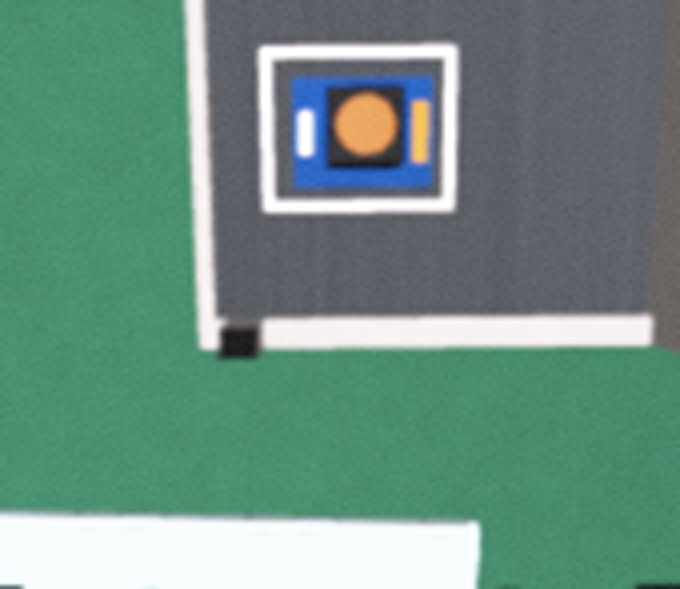

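The M2 module sits centred inside its outline at crop (362,130). M1 is at the frame's edge, so I'll measure it from a better pose.

carry_out:
  steps:
    - [0,0,0,0,3,4,0.4]
    - [0,0,0,0,6,8,0.4]
    - [0,0,0,0,8,10,0.4]
    - [0,0,0,0,8,10,0.4]
    - [0,0,0,0,8,10,0.4]

```text
time: 26.55
position: [0.565, -0.122, 0.32]
tool_rot: [-2.082, -2.351, 0.001]
ft_force: [-0.9, -0.9, -0.9]
grip_width: 0.4
grip_force: 0.0
```

```bash
sed -i 's/np.ones((25,25))/np.ones((KS,KS))/; s/new=True/new=True,KS=25/' mods.py
python3 - <<'E'
from mods import *
mods('m4',.034,KS=11)
K,T=load('m4');print(w2px(K,T,[(.5563,-.0234,.034),(.5658,-.1029,.034)]))
E
```

```text
pos [ 0.5644 -0.1231  0.3196] rv [-2.0846 -2.3478  0.0027] F [-0.4616 -1.262   0.05  ]
[[253.3829 105.3966]
 [253.2617 153.4272]]
```

```bash
sed -i 's/<400/<120/' mods.py
python3 - <<'E'
from mods import *
mods('m4',.034,new=False,KS=11)
E
```

```text
pos [ 0.5644 -0.1231  0.3196] rv [-2.0846 -2.3478  0.0027] F [-0.4616 -1.262   0.05  ]
px [253. 106.] center 0.5575438232421875 -0.024129966735839843 size 43.3 35.2 ang 7.7
px [253. 153.] center 0.5663995361328125 -0.1039927978515625 size 44.1 34.9 ang 6.9
```

carry_out:
  steps:
    - [0,0,0,3,3,1,0.4]
    - [0,0,0,6.5,6,1,0.4]
    - [0,0,0,10,9,1,0.4]
    - [0,0,0,13.4,11.8,1,0.4]
    - [0,0,0,13.4,11.8,1,0.4]
    - [0,0,0,13.4,11.8,1,0.4]
    - [0,0,0,13.4,11.8,-2,0.4]
    - [0,0,0,13.4,11.8,-5,0.4]
    - [0,0,0,13.4,11.8,-7,0.4]
    - [0,0,0,13.4,11.8,-8,0.4]
    - [0,0,0,13.4,11.8,-8,0.4]
    - [0,0,0,13.4,11.8,-8,0.4]
  squeeze: 40

```text
time: 27.8
position: [0.6992, -0.0066, 0.2425]
tool_rot: [2.087, 2.346, 0.001]
ft_force: [-0.6, -0.2, 0.2]
grip_width: 0.398
grip_force: 0.0
```

carry_out:
  steps:
    - [0,0,0,0,0,0,0]
    - [0,0,0,0,0,0,0]
    - [0,0,0,0,0,0,0]
    - [0,0,0,0,0,0,0]
    - [0,0,0,0,0,0,0]
    - [0,0,0,0,0,0,0]

```text
time: 28.4
position: [0.6995, -0.0056, 0.2417]
tool_rot: [2.086, 2.348, 0.001]
ft_force: [-0.0, -0.2, 2.2]
grip_width: 0.119
grip_force: 40.0
```

carry_out:
  steps:
    - [0,0,0,-0.6,-0.1,0.1,0]
    - [0,0,0,-1.8,-0.2,0.25,0]
    - [0,0,0,-3.3,-0.4,0.3,0]
    - [0,0,0,-4.9,-0.6,0.25,0]
    - [0,0,0,-6.45,-0.8,0.1,0]
    - [0,0,0,-8.0,-1.0,-0.2,0]
    - [0,0,0,-9.5,-1.1,-0.6,0]
    - [0,0,0,-11.0,-1.3,-1.1,0]
    - [0,0,0,-12.2,-1.5,-1.7,0]
    - [0,0,0,-13.6,-1.6,-2.4,0]
    - [0,0,0,-14.9,-1.8,-3.3,0]
    - [0,0,0,-14.9,-1.8,-3.3,0]

```text
time: 29.6
position: [0.5482, -0.0231, 0.2078]
tool_rot: [-2.084, -2.347, -0.001]
ft_force: [-1.9, 0.4, -0.4]
grip_width: 0.121
grip_force: 40.0
```

carry_out:
  steps:
    - [0,0,0,-1.25,-0.15,-0.95,0]
    - [0,0,0,-2.45,-0.3,-2.0,0]
    - [0,0,0,-3.55,-0.4,-3.2,0]
    - [0,0,0,-4.55,-0.5,-4.45,0]
    - [0,0,0,-5.45,-0.65,-5.75,0]
    - [0,0,0,-6.2,-0.75,-7.15,0]
    - [0,0,0,-6.9,-0.8,-8.6,0]
    - [0,0,0,-7.35,-0.85,-9.7,0]
    - [0,0,0,-7.7,-0.9,-10.85,0]
    - [0,0,0,-8.0,-0.95,-12,0]
    - [0,0,0,-8.15,-0.95,-13,0]
    - [0,0,0,-8.15,-0.95,-13,0]

```text
time: 30.8
position: [0.4686, -0.0327, 0.0767]
tool_rot: [2.086, 2.348, -0.0]
ft_force: [6.4, 3.7, -6.2]
grip_width: 0.122
grip_force: 40.0
```

carry_out:
  steps:
    - [0,0,0,-0.05,0,-0.6,0]
    - [0,0,0,-0.1,0,-1.2,0]
    - [0,0,0,-0.2,0,-1.8,0]
    - [0,0,0,-0.2,0,-2.4,0]
    - [0,0,0,-0.25,0,-2.9,0]
    - [0,0,0,-0.25,0,-3.3,0]
    - [0,0,0,-0.25,0,-3.6,0]
    - [0,0,0,-0.25,0,-3.6,0]

```text
time: 31.6
position: [0.4655, -0.033, 0.0415]
tool_rot: [-2.086, -2.348, 0.001]
ft_force: [2.0, 3.4, -4.4]
grip_width: 0.125
grip_force: 40.0
```

carry_out:
  steps:
    - [0,0,0,0,0,-0.2,0]
    - [0,0,0,0,0,-0.4,0]
    - [0,0,0,0,0,-0.4,0]
    - [0,0,0,0,0,-0.4,0]

```text
time: 32.0
position: [0.4655, -0.0329, 0.0401]
tool_rot: [-2.085, -2.346, 0.001]
ft_force: [-9.2, 4.3, 23.5]
grip_width: 0.124
grip_force: 40.0
```

Cover shut against its stop (23 N up). Release and go to the treadle.

carry_out:
  steps:
    - [0,0,0,0,0,0.3,0.4]
    - [0,0,0,0,0,0.3,0.4]
    - [0,0,0,0,0,0.3,0.4]
    - [0,0,0,0,0,0.3,0.4]
    - [0,0,0,0,0,3,0.4]
    - [0,0,0,0,0,7,0.4]
    - [0,0,0,0,0,11,0.2]
    - [0,0,0,0.3,4,14,0]
    - [0,0,0,0.6,8.5,14,0]
    - [0,0,0,0.8,13,14,0]
    - [0,0,0,1,17.5,14,0]
    - [0,0,0,1.1,22,14,0]

```text
time: 33.2
position: [0.477, 0.1883, 0.178]
tool_rot: [2.087, 2.348, -0.0]
ft_force: [0.6, -0.5, -0.6]
grip_width: 0.019
grip_force: 0.0
```

carry_out:
  steps:
    - [0,0,0,0,2,0,0]
    - [0,0,0,0,2,0,0]
    - [0,0,0,0,2,0,0]

```text
time: 33.5
position: [0.4772, 0.2057, 0.1778]
tool_rot: [2.086, 2.347, -0.003]
ft_force: [-0.3, -0.1, 0.8]
grip_width: 0.002
grip_force: 0.0
```

Run:
```python
from h import *
np.set_printoptions(precision=4,suppress=True)
s=ctrl.get_state();print(s['position'],s['ft_force'])
p,K,T=snap('wrist','w8')
h=cv2.cvtColor(p,cv2.COLOR_RGB2HSV);m=((h[...,0]>18)&(h[...,0]<30)&(h[...,1]>200)&(h[...,2]>120)).astype(np.uint8)
m=cv2.morphologyEx(m,cv2.MORPH_CLOSE,np.ones((15,15)));m[222:]=0
k,l,st,c=cv2.connectedComponentsWithStats(m)
for j in range(1,k):
    if st[j,4]>400: print(st[j],c[j],[px2w(K,T,q,.047)[0] for q in cv2.boxPoints(cv2.minAreaRect(np.argwhere(l==j)[:,::-1].astype(np.float32)))])
# cover check from scene
p,K,T=snap('scene','s8');i=p.astype(int);r,g,b=i[...,0],i[...,1],i[...,2]
m=((r>90)&(g<.5*r)&(b<.5*r)).astype(np.uint8);k,l,st,c=cv2.connectedComponentsWithStats(m);j=max(range(1,k),key=lambda j:st[j,4]);print('bar scene',st[j],c[j])
F=np.array([.5855,-.0205]);yw=np.radians(6.8);Rz=np.array([[np.cos(yw),-np.sin(yw)],[np.sin(yw),np.cos(yw)]])
for a in(0,.03,.06,.1): print(a,w2px(K,T,np.r_[F+Rz@[.08-.2*np.cos(a),0],.078+.2*np.sin(a)]))
```

```text
[0.4772 0.2057 0.1778] [-0.3033 -0.1144  0.7531]
[ 146    0   74   29 1653] [180.8929  11.4888] [array([0.3487, 0.3576, 0.047 ]), array([0.3482, 0.3833, 0.047 ]), array([0.4225, 0.392 , 0.047 ]), array([0.4247, 0.3665, 0.047 ])]
[ 246   63  100   71 6128] [293.6686  98.5862] [array([0.4624, 0.2673, 0.047 ]), array([0.4589, 0.3372, 0.047 ]), array([0.564 , 0.3438, 0.047 ]), array([0.5739, 0.274 , 0.047 ])]
[ 427  168   63   54 1719] [455.1693 195.0489] [array([0.7011, 0.1827, 0.047 ]), array([0.6824, 0.2477, 0.047 ]), array([0.7554, 0.2563, 0.047 ]), array([0.7779, 0.1917, 0.047 ])]
bar scene [178 184  31  33 183] [192.847  199.8306]
0 [[193.8237 198.2761]]
0.03 [[193.6722 196.3967]]
0.06 [[193.5816 194.5234]]
0.1 [[193.557  192.0375]]
```

carry_out:
  steps:
    - [0,0,0,0.1,4.8,0,0]
    - [0,0,0,0.1,9.6,0,0]
    - [0,0,0,0.1,9.6,-4,0]
    - [0,0,0,0.1,9.6,-8,0]
    - [0,0,0,0.1,9.6,-11.5,0]
    - [0,0,0,0.1,9.6,-13,0]
    - [0,0,0,0.1,9.6,-14,0]
    - [0,0,0,0.1,9.6,-15,0]
    - [0,0,0,0.1,9.6,-15.8,0]
    - [0,0,0,0.1,9.6,-16.3,0]
    - [0,0,0,0.1,9.6,-16.6,0]
    - [0,0,0,0.1,9.6,-16.6,0]

```text
time: 34.8
position: [0.4782, 0.3032, 0.0137]
tool_rot: [-2.086, -2.348, -0.001]
ft_force: [-4.1, -2.2, 7.6]
grip_width: 0.006
grip_force: 4.0
```

carry_out:
  steps:
    - [0,0,0,0,0,-0.2,0]
    - [0,0,0,0,0,-0.4,0]
    - [0,0,0,0,0,-0.4,0]

```text
time: 35.1
position: [0.4782, 0.3033, 0.0122]
tool_rot: [-2.085, -2.346, -0.001]
ft_force: [-9.7, -5.9, 22.3]
grip_width: 0.005
grip_force: 11.0
```

carry_out:
  steps:
    - [0,0,0,0,0,-0.2,0]
    - [0,0,0,0,0,-0.2,0]
    - [0,0,0,0,0,-0.2,0]
    - [0,0,0,0,0,-0.2,0]
    - [0,0,0,0,0,-0.2,0]
    - [0,0,0,0,0,-0.2,0]
    - [0,0,0,0,0,-0.2,0]

```text
time: 35.8
position: [0.4782, 0.3034, 0.0118]
tool_rot: [-2.085, -2.346, -0.001]
ft_force: [-13.2, -7.6, 33.8]
grip_width: 0.005
grip_force: 16.8
```

Run:
```python
from h import *
s=ctrl.get_state();print(s['position'],s['ft_force'])
p,K,T=snap('top','t9')
i=cv2.cvtColor(p,cv2.COLOR_RGB2BGR);cv2.imwrite('pics/t9c.png',cv2.resize(i[150:300,130:330],None,fx=3.8,fy=3.8,interpolation=cv2.INTER_CUBIC))
```

```text
[0.47820948 0.30337947 0.01182373] [-13.15792531  -7.62832436  33.77985208]
```

carry_out:
  steps:
    - [0,0,0,0,0,1,0]
    - [0,0,0,0,0,2.5,0]
    - [0,0,0,0,0,5,0]
    - [0,0,0,0,0,9,0]
    - [0,0,0,0,0,13,0.2]
    - [0,0,0,0,-3,16,0.4]
    - [0,0,0,-0.2,-7.5,16,0.4]
    - [0,0,0,-0.4,-12,16,0.4]
    - [0,0,0,-0.6,-16.5,16,0.4]
    - [0,0,0,-0.9,-21,16,0.4]
    - [0,0,0,-1.2,-25.5,16,0.4]
    - [0,0,0,-1.2,-25.5,16,0.4]

```text
time: 37.05
position: [0.4666, 0.0411, 0.1675]
tool_rot: [2.098, 2.337, 0.003]
ft_force: [0.2, 0.2, 0.0]
grip_width: 0.4
grip_force: 0.0
```

carry_out:
  steps:
    - [0,0,0,0,-4,0,0.4]
    - [0,0,0,0,-8,0,0.4]
    - [0,0,0,0,-8,0,0.4]
    - [0,0,0,0,-8,0,0.4]

```text
time: 37.45
position: [0.4667, -0.0323, 0.167]
tool_rot: [2.089, 2.346, 0.004]
ft_force: [0.6, 0.6, -0.6]
grip_width: 0.399
grip_force: 0.0
```

carry_out:
  steps:
    - [0,0,0,-0.1,0,-3,0.4]
    - [0,0,0,-0.1,0,-6,0.4]
    - [0,0,0,-0.1,0,-9,0.4]
    - [0,0,0,-0.1,0,-11,0.4]
    - [0,0,0,-0.1,0,-12.4,0.4]
    - [0,0,0,-0.1,0,-12.4,0.4]
    - [0,0,0,-0.1,0,-12.4,0]
    - [0,0,0,-0.1,0,-12.4,0]
    - [0,0,0,-0.1,0,-12.4,0]
    - [0,0,0,-0.1,0,-12.4,0]
    - [0,0,0,-0.1,0,-12.4,0]
    - [0,0,0,-0.1,0,-12.4,0]

```text
time: 38.65
position: [0.4655, -0.0318, 0.0429]
tool_rot: [-2.087, -2.348, -0.001]
ft_force: [-2.5, 0.7, 6.4]
grip_width: 0.124
grip_force: 40.0
```

carry_out:
  steps:
    - [0,0,0,0.05,0,1.6,0]
    - [0,0,0,0.25,0,3.2,0]
    - [0,0,0,0.55,0.05,4.75,0]
    - [0,0,0,1.0,0.1,6.3,0]
    - [0,0,0,1.55,0.2,7.8,0]
    - [0,0,0,2.25,0.3,9.25,0]
    - [0,0,0,3.05,0.35,10.6,0]
    - [0,0,0,3.95,0.45,11.95,0]
    - [0,0,0,4.95,0.6,13.2,0]
    - [0,0,0,6.0,0.7,14.35,0]
    - [0,0,0,7.2,0.85,15.4,0]
    - [0,0,0,8.45,1.0,16.4,0]

```text
time: 39.85
position: [0.5418, -0.0226, 0.2057]
tool_rot: [-2.078, -2.336, 0.018]
ft_force: [-21.4, -0.7, 16.9]
grip_width: 0.124
grip_force: 40.0
```

carry_out:
  steps:
    - [0,0,0,1.35,0.15,0.85,0]
    - [0,0,0,2.75,0.3,1.6,0]
    - [0,0,0,4.2,0.5,2.25,0]
    - [0,0,0,5.7,0.7,2.8,0]
    - [0,0,0,7.2,0.85,3.2,0]
    - [0,0,0,8.7,1.0,3.45,0]
    - [0,0,0,9.9,1.2,3.6,0]
    - [0,0,0,11.0,1.3,3.6,0]
    - [0,0,0,12.1,1.4,3.6,0]
    - [0,0,0,13.1,1.55,3.55,0]
    - [0,0,0,14.0,1.65,3.4,0]
    - [0,0,0,14.7,1.75,3.3,0]

```text
time: 41.05
position: [0.6965, -0.0043, 0.2406]
tool_rot: [-2.086, -2.348, 0.0]
ft_force: [-3.2, 0.4, 6.8]
grip_width: 0.124
grip_force: 40.0
```

Push the last bit onto the stop, then release and look at the modules.

carry_out:
  steps:
    - [0,0,0,0.3,0,-0.1,0]
    - [0,0,0,0.6,0,-0.1,0]
    - [0,0,0,0.9,0.1,-0.2,0]
    - [0,0,0,0.9,0.1,-0.2,0]
    - [0,0,0,0.9,0.1,-0.2,0]

```text
time: 41.55
position: [0.6992, -0.004, 0.2398]
tool_rot: [-2.08, -2.339, 0.011]
ft_force: [-21.0, 2.4, 18.1]
grip_width: 0.123
grip_force: 40.0
```

carry_out:
  steps:
    - [0,0,0,-0.4,0,0,0.4]
    - [0,0,0,-0.5,0,0,0.4]
    - [0,0,0,-0.5,0,0,0.4]
    - [0,0,0,-0.5,0,0,0.4]
    - [0,0,0,-0.5,0,3,0.4]
    - [0,0,0,-0.5,0,7,0.4]
    - [0,0,0,-4,-3,9,0.4]
    - [0,0,0,-8,-6,9,0.4]
    - [0,0,0,-12,-9,9,0.4]
    - [0,0,0,-13.5,-11.5,9,0.4]
    - [0,0,0,-13.5,-11.5,9,0.4]
    - [0,0,0,-13.5,-11.5,9,0.4]

```text
time: 42.75
position: [0.5708, -0.1187, 0.3276]
tool_rot: [2.088, 2.347, 0.003]
ft_force: [0.2, 2.0, 0.7]
grip_width: 0.398
grip_force: 0.0
```

Run:
```python
from mods import *
mods('m10',.034,KS=11)
p,K,T=snap('scene','s10');i=p.astype(int);r,g,b=i[...,0],i[...,1],i[...,2]
m=((r>90)&(g<.5*r)&(b<.5*r)).astype(np.uint8);k,l,st,c=cv2.connectedComponentsWithStats(m)
print([(st[j],c[j]) for j in range(1,k) if st[j,4]>40])
F=np.array([.5855,-.0205]);yw=np.radians(6.8);Rz=np.array([[np.cos(yw),-np.sin(yw)],[np.sin(yw),np.cos(yw)]])
for a in(1.65,1.7,1.75): print(a,w2px(K,T,np.r_[F+Rz@[.08-.2*np.cos(a),0],.078+.2*np.sin(a)]))
i=cv2.imread('pics/s5.png').astype(int);b,g,r=i[...,0],i[...,1],i[...,2]
m=((r>90)&(g<.5*r)&(b<.5*r)).astype(np.uint8);k,l,st,c=cv2.connectedComponentsWithStats(m)
print('before',[(st[j],c[j]) for j in range(1,k) if st[j,4]>40])
```

```text
pos [ 0.5713 -0.1175  0.3272] rv [2.0854 2.3496 0.0012] F [ 0.7511  0.4721 -0.2748]
px [249. 108.] center 0.5580050048828125 -0.023578784942626954 size 44.6 34.2 ang 6.7
px [248. 154.] center 0.5672021484375 -0.10378015899658204 size 43.1 35.5 ang 6.7
[(array([274, 137,  29,  36, 239], dtype=int32), array([287.6611, 154.8577])), (array([323, 250,  34,  24, 158], dtype=int32), array([338.8608, 262.5253]))]
1.65 [[279.491  149.0876]]
1.7 [[284.1519 150.7088]]
1.75 [[288.7944 152.5514]]
before [(array([274, 137,  29,  36, 240], dtype=int32), array([287.6208, 154.9292])), (array([323, 251,  34,  23, 143], dtype=int32), array([338.9441, 262.8042]))]
```

carry_out:
  steps:
    - [0,0,0,-0.2,0.7,-4,0.5]
    - [0,0,0,-0.45,1.4,-9,0.5]
    - [0,0,0,-0.45,1.4,-14,0.5]
    - [0,0,0,-0.45,1.4,-19,0.5]
    - [0,0,0,-0.45,1.4,-23,0.5]
    - [0,0,0,-0.45,1.4,-26,0.5]
    - [0,0,0,-0.45,1.4,-28.5,0.5]
    - [0,0,0,-0.45,1.4,-30,0.5]
    - [0,0,0,-0.45,1.4,-30.7,0.5]
    - [0,0,0,-0.45,1.4,-30.7,0.5]
    - [0,0,0,-0.45,1.4,-30.7,0.5]
  squeeze: 15

```text
time: 43.95
position: [0.5672, -0.1046, 0.0213]
tool_rot: [2.085, 2.348, 0.001]
ft_force: [0.1, -0.3, 0.5]
grip_width: 0.5
grip_force: 0.0
```

carry_out:
  steps:
    - [0,0,0,0,0,0,0.2]
    - [0,0,0,0,0,0,0.2]
    - [0,0,0,0,0,0,0.2]
    - [0,0,0,0,0,0,0.2]
    - [0,0,0,0,0,0,0.2]
    - [0,0,0,0,0,0,0.2]
    - [0,0,0,0,0,3,0.2]
    - [0,0,0,0,0,8,0.2]
    - [0,0,0,0,0,9,0.2]

```text
time: 44.85
position: [0.5691, -0.1058, 0.1149]
tool_rot: [2.083, 2.343, 0.007]
ft_force: [0.3, -0.2, 0.6]
grip_width: 0.276
grip_force: 15.0
```

carry_out:
  steps:
    - [0,0,0,-2,-4,0,0.2]
    - [0,0,0,-4.5,-8,0,0.2]
    - [0,0,0,-7,-12,0,0.2]
    - [0,0,0,-9.5,-16,0,0.2]
    - [0,0,0,-12,-20,0,0.2]
    - [0,0,0,-13.7,-22.3,0,0.2]
    - [0,0,0,-13.7,-22.3,0,0.2]
    - [0,0,0,-13.7,-22.3,-4,0.2]
    - [0,0,0,-13.7,-22.3,-7.5,0.2]
    - [0,0,0,-13.7,-22.3,-10,0.2]
    - [0,0,0,-13.7,-22.3,-11,0.2]
    - [0,0,0,-13.7,-22.3,-11,0.2]

```text
time: 46.05
position: [0.4283, -0.3265, -0.0012]
tool_rot: [-2.084, -2.347, 0.002]
ft_force: [-0.0, -0.1, -0.6]
grip_width: 0.274
grip_force: 15.0
```

carry_out:
  steps:
    - [0,0,0,0,0,-0.2,0.2]
    - [0,0,0,0,0,-0.35,0.2]
    - [0,0,0,0,0,-0.35,0.2]
    - [0,0,0,0,0,-0.35,0.3]
    - [0,0,0,0,0,-0.35,0.4]
    - [0,0,0,0,0,-0.35,0.5]
    - [0,0,0,0,0,-0.35,0.5]
    - [0,0,0,0,0,2,0.5]
    - [0,0,0,0,0,7,0.5]
    - [0,0,0,0,0,12,0.5]
    - [0,0,0,0,0,12,0.5]

```text
time: 47.15
position: [0.4326, -0.3309, 0.1266]
tool_rot: [2.08, 2.34, 0.006]
ft_force: [0.5, -1.3, 0.3]
grip_width: 0.496
grip_force: 0.0
```

carry_out:
  steps:
    - [0,0,0,2,4,0,0.5]
    - [0,0,0,4,8.5,0,0.5]
    - [0,0,0,6,13,0,0.5]
    - [0,0,0,8,17.5,0,0.5]
    - [0,0,0,10,22,0,0.5]
    - [0,0,0,12,26.5,0,0.5]
    - [0,0,0,12.9,30.2,0,0.5]
    - [0,0,0,12.9,30.2,0,0.5]
    - [0,0,0,12.9,30.2,0,0.5]

```text
time: 48.05
position: [0.5578, -0.0248, 0.1196]
tool_rot: [-2.084, -2.351, 0.002]
ft_force: [-0.7, -0.1, -0.2]
grip_width: 0.503
grip_force: 0.0
```

Run:
```python
from mods import *
s=ctrl.get_state();print(s['position'],s['tool_rot'])
p,K,T=snap('top','t11');h=cv2.cvtColor(p,cv2.COLOR_RGB2HSV)
m=((h[...,0]>100)&(h[...,0]<125)&(h[...,1]>150)&(h[...,2]>50)).astype(np.uint8)
k,l,st,c=cv2.connectedComponentsWithStats(cv2.morphologyEx(m,cv2.MORPH_CLOSE,np.ones((9,9))))
for j in range(1,k):
    if st[j,4]>20: print(c[j],st[j],px2w(K,T,c[j],.008))
```

```text
[ 0.5578 -0.0248  0.1196] [-2.0837 -2.3508  0.0024]
```

carry_out:
  steps:
    - [0,0,0,0,0.1,-3.5,0.5]
    - [0,0,0,0,0.1,-6.5,0.5]
    - [0,0,0,0,0.1,-8.5,0.5]
    - [0,0,0,0,0.1,-9.8,0.5]
    - [0,0,0,0,0.1,-9.8,0.5]
    - [0,0,0,0,0.1,-9.8,0.5]
    - [0,0,0,0,0.1,-9.8,0.2]
    - [0,0,0,0,0.1,-9.8,0.2]
    - [0,0,0,0,0.1,-9.8,0.2]
    - [0,0,0,0,0.1,-9.8,0.2]
    - [0,0,0,0,0.1,-9.8,0.2]
    - [0,0,0,0,0.1,-9.8,0.2]

```text
time: 49.3
position: [0.5585, -0.0244, 0.0229]
tool_rot: [2.086, 2.348, 0.001]
ft_force: [-2.2, -0.8, 5.3]
grip_width: 0.273
grip_force: 15.0
```

carry_out:
  steps:
    - [0,0,0,0,0,0,0.2]
    - [0,0,0,0,0,3,0.2]
    - [0,0,0,0,0,8,0.2]
    - [0,0,0,0,0,10.5,0.2]
    - [0,0,0,0,0,10.5,0.2]

```text
time: 49.8
position: [0.561, -0.0247, 0.131]
tool_rot: [2.084, 2.345, 0.009]
ft_force: [0.2, 1.1, 0.3]
grip_width: 0.277
grip_force: 15.0
```

carry_out:
  steps:
    - [0,0,0,-0.1,-4.5,0,0.2]
    - [0,0,0,-0.2,-9,0,0.2]
    - [0,0,0,-0.3,-13.5,0,0.2]
    - [0,0,0,-0.5,-18,0,0.2]
    - [0,0,0,-0.7,-22.5,0,0.2]
    - [0,0,0,-0.9,-27,0,0.2]
    - [0,0,0,-0.9,-29.3,0,0.2]
    - [0,0,0,-0.9,-29.3,0,0.2]
    - [0,0,0,-0.9,-29.3,0,0.2]

```text
time: 50.7
position: [0.5482, -0.3173, 0.1255]
tool_rot: [-2.087, -2.345, 0.001]
ft_force: [0.6, 0.4, -0.3]
grip_width: 0.275
grip_force: 15.0
```

Run:
```python
from mods import *
s=ctrl.get_state();print(s['position'])
p,K,T=snap('scene','s12');h=cv2.cvtColor(p,cv2.COLOR_RGB2HSV)
m=((h[...,0]>100)&(h[...,0]<125)&(h[...,1]>130)&(h[...,2]>50)).astype(np.uint8)
k,l,st,c=cv2.connectedComponentsWithStats(cv2.morphologyEx(m,cv2.MORPH_CLOSE,np.ones((9,9))))
for j in range(1,k):
    if st[j,4]>40 and c[j][1]>180: print(c[j],st[j],px2w(K,T,c[j],.008))
```

```text
[ 0.5482 -0.3173  0.1255]
[127.7639 276.1631] [111 268  33  17 233] [[ 0.4595 -0.2626  0.008 ]]
[ 94.3576 295.4834] [ 81 287  28  17 151] [[ 0.4398 -0.3352  0.008 ]]
```

carry_out:
  steps:
    - [0,0,0,0,0,-4,0.2]
    - [0,0,0,0,0,-8,0.2]
    - [0,0,0,0,0,-10.5,0.2]
    - [0,0,0,0,0,-12,0.2]
    - [0,0,0,0,0,-12.7,0.2]
    - [0,0,0,0,0,-12.8,0.2]
    - [0,0,0,0,0,-12.8,0.2]
    - [0,0,0,0,0,-12.8,0.2]

```text
time: 51.55
position: [0.5502, -0.3181, 0.0008]
tool_rot: [2.085, 2.347, 0.001]
ft_force: [-0.4, 0.2, -1.0]
grip_width: 0.274
grip_force: 15.0
```

carry_out:
  steps:
    - [0,0,0,0,0,0,0.3]
    - [0,0,0,0,0,0,0.4]
    - [0,0,0,0,0,0,0.5]
    - [0,0,0,0,0,0,0.5]
    - [0,0,0,0,0,2,0.5]
    - [0,0,0,0,0,7,0.5]
    - [0,0,0,0,0,12,0.5]
    - [0,0,0,0,-3,16,0.5]
    - [0,0,0,-2,-7,20,0.5]
    - [0,0,0,-4,-10,22,0.5]
    - [0,0,0,-4,-10,22,0.5]
    - [0,0,0,-4,-10,22,0.5]

```text
time: 52.75
position: [0.5079, -0.4196, 0.2204]
tool_rot: [2.09, 2.343, 0.001]
ft_force: [1.0, 0.6, 0.6]
grip_width: 0.498
grip_force: 0.0
```

Run:
```python
from mods import *
mods('m13',.008,KS=15)
F=np.array([.4951,-.3219]);yw=np.radians(4.6);print('tray coords use yaw 4.6, center',F)
```

```text
pos [ 0.5091 -0.4174  0.219 ] rv [-2.0875 -2.3475 -0.0016] F [-0.2401  1.0271  0.3633]
px [204. 101.] center 0.43157904052734375 -0.32675149536132814 size 42.1 32.0 ang 6.5
px [285. 104.] center 0.55125634765625 -0.3171489562988281 size 41.9 32.2 ang 6.5
tray coords use yaw 4.6, center [ 0.4951 -0.3219]
```

carry_out:
  steps:
    - [0,0,0,1,3,3,0.4]
    - [0,0,0,2.5,7,6,0.4]
    - [0,0,0,4,11,9,0.4]
    - [0,0,0,6,15,11.5,0.4]
    - [0,0,0,8,19,11.5,0.4]
    - [0,0,0,10,23,11.5,0.4]
    - [0,0,0,12,27,11.5,0.4]
    - [0,0,0,14,31,11.5,0.4]
    - [0,0,0,16,35,11.5,0.4]
    - [0,0,0,18,39,11.5,0.4]
    - [0,0,0,19,41.1,11.5,0.4]
    - [0,0,0,19,41.1,11.5,0.4]
  squeeze: 40

```text
time: 54.0
position: [0.7003, 0.0025, 0.331]
tool_rot: [-2.07, -2.357, 0.001]
ft_force: [-0.3, 0.8, 0.5]
grip_width: 0.402
grip_force: 0.0
```

carry_out:
  steps:
    - [0,0,0,0,0,0,0.4]
    - [0,0,0,0,0,0,0.4]

```text
time: 54.2
position: [0.6985, -0.0075, 0.3339]
tool_rot: [-2.088, -2.347, 0.002]
ft_force: [-0.3, -0.1, 0.4]
grip_width: 0.4
grip_force: 0.0
```

carry_out:
  steps:
    - [0,0,0,0,0.1,-3,0.4]
    - [0,0,0,0,0.1,-6,0.4]
    - [0,0,0,0,0.1,-8,0.4]
    - [0,0,0,0,0.1,-9.2,0.4]
    - [0,0,0,0,0.1,-9.2,0.4]
    - [0,0,0,0,0.1,-9.2,0]
    - [0,0,0,0,0.1,-9.2,0]
    - [0,0,0,0,0.1,-9.2,0]
    - [0,0,0,0,0.1,-9.2,0]
    - [0,0,0,0,0.1,-9.2,0]
    - [0,0,0,0,0.1,-9.2,0]
    - [0,0,0,0,0.1,-9.2,0]

```text
time: 55.4
position: [0.6997, -0.0057, 0.2432]
tool_rot: [2.086, 2.347, 0.002]
ft_force: [0.1, -0.5, 4.7]
grip_width: 0.117
grip_force: 40.0
```

carry_out:
  steps:
    - [0,0,0,-0.6,-0.1,0.1,0]
    - [0,0,0,-1.8,-0.2,0.25,0]
    - [0,0,0,-3.3,-0.4,0.3,0]
    - [0,0,0,-4.9,-0.6,0.25,0]
    - [0,0,0,-6.45,-0.8,0.1,0]
    - [0,0,0,-8.0,-1.0,-0.2,0]
    - [0,0,0,-9.5,-1.1,-0.6,0]
    - [0,0,0,-11.0,-1.3,-1.1,0]
    - [0,0,0,-12.2,-1.5,-1.7,0]
    - [0,0,0,-13.6,-1.6,-2.4,0]
    - [0,0,0,-14.9,-1.8,-3.3,0]
    - [0,0,0,-14.9,-1.8,-3.3,0]

```text
time: 56.6
position: [0.5482, -0.0229, 0.2086]
tool_rot: [-2.084, -2.347, -0.001]
ft_force: [-2.7, 0.7, -0.8]
grip_width: 0.121
grip_force: 40.0
```

carry_out:
  steps:
    - [0,0,0,-1.25,-0.15,-0.95,0]
    - [0,0,0,-2.45,-0.3,-2.0,0]
    - [0,0,0,-3.55,-0.4,-3.2,0]
    - [0,0,0,-4.55,-0.5,-4.45,0]
    - [0,0,0,-5.45,-0.65,-5.75,0]
    - [0,0,0,-6.2,-0.75,-7.15,0]
    - [0,0,0,-6.9,-0.8,-8.6,0]
    - [0,0,0,-7.35,-0.85,-9.7,0]
    - [0,0,0,-7.7,-0.9,-10.85,0]
    - [0,0,0,-8.0,-0.95,-12,0]
    - [0,0,0,-8.15,-0.95,-13,0]
    - [0,0,0,-8.15,-0.95,-13,0]

```text
time: 57.8
position: [0.4686, -0.0324, 0.0777]
tool_rot: [2.086, 2.349, 0.0]
ft_force: [6.2, 4.2, -5.4]
grip_width: 0.126
grip_force: 40.0
```

carry_out:
  steps:
    - [0,0,0,-0.05,0,-0.6,0]
    - [0,0,0,-0.1,0,-1.2,0]
    - [0,0,0,-0.2,0,-1.8,0]
    - [0,0,0,-0.2,0,-2.4,0]
    - [0,0,0,-0.25,0,-2.9,0]
    - [0,0,0,-0.25,0,-3.3,0]
    - [0,0,0,-0.25,0,-3.6,0]
    - [0,0,0,-0.25,0,-3.9,0]
    - [0,0,0,-0.25,0,-4.05,0]
    - [0,0,0,-0.25,0,-4.05,0]

```text
time: 58.8
position: [0.4655, -0.0328, 0.0407]
tool_rot: [-2.084, -2.345, 0.001]
ft_force: [-10.8, 5.1, 29.2]
grip_width: 0.122
grip_force: 40.0
```

Shut on its stop again. Release and retreat, then verify everything.

carry_out:
  steps:
    - [0,0,0,0,0,0.3,0.4]
    - [0,0,0,0,0,0.3,0.4]
    - [0,0,0,0,0,0.3,0.4]
    - [0,0,0,0,0,0.3,0.4]
    - [0,0,0,0,0,3,0.4]
    - [0,0,0,0,0,7,0.4]
    - [0,0,0,0,0,11,0.4]
    - [0,0,0,0,4,15,0.4]
    - [0,0,0,0,8,18,0.4]
    - [0,0,0,0,12,18,0.4]
    - [0,0,0,0,12,18,0.4]
    - [0,0,0,0,12,18,0.4]

```text
time: 60.0
position: [0.4658, 0.0873, 0.2181]
tool_rot: [2.083, 2.35, -0.003]
ft_force: [-0.1, -0.7, -0.2]
grip_width: 0.404
grip_force: 0.0
```

Run:
```python
from h import *
s=ctrl.get_state();print(s['position'],s['ft_force'],s['time'])
p,K,T=snap('scene','s14');i=p.astype(int);r,g,b=i[...,0],i[...,1],i[...,2]
m=((r>90)&(g<.5*r)&(b<.5*r)).astype(np.uint8);k,l,st,c=cv2.connectedComponentsWithStats(m)
print([(st[j],c[j]) for j in range(1,k) if st[j,4]>40])
cv2.imwrite('pics/s14v.png',cv2.imread('pics/s14.png'))
```

```text
[0.46576647 0.08727541 0.21809662] [-0.0511946  -0.69751514 -0.21247583] 60.0
[(array([178, 184,  31,  33, 181], dtype=int32), array([192.91160221, 199.76243094])), (array([323, 250,  34,  24, 147], dtype=int32), array([338.76190476, 262.61904762]))]
```

View pics/s14.png

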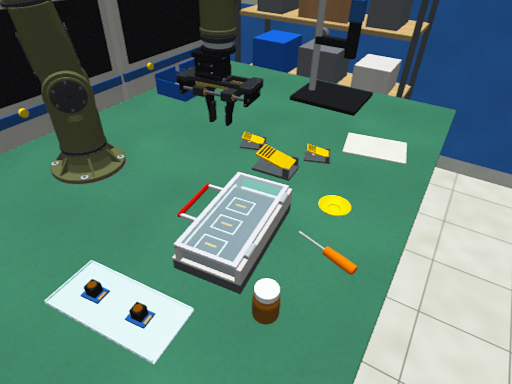

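The picture shows the cover shut (bar at (193,200)), both modules upright in the tray at (95,290) and (139,315), the treadle up, the bystanders in place and the gripper clear.

```bash
python3 -c "
from bench import ctrl
print(ctrl.close_job())"
```

```text
the job is handed in; nothing more can be done
None
```

I finished the whole sequence and handed the job in at about 60 s: the test ran with both modules on their pads, and in the last picture the modules were back upright in the tray, the cover shut, the treadle up and the bystanders in place (the hand-in gave no verdict).

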